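Open the gate of a ring-tray tote and hold it wide

ROBOT

A 7-joint arm with a two-finger parallel gripper is mounted at the origin on the work surface; the furniture and walls round the work are solid. World frame = base frame: x ahead of the robot, y to its left, z up, the work surface at z = 0. Lengths are in m, angles in rad, forces in N, time in s.
With the tool pointing down it reaches from about 0.35 to 0.9 m from the base axis. Payload 8.1 kg.
Tool frame: the origin (TCP) lies on the centre line of the jaws, within the pads' length; the fingertips stand 14 mm ahead of it and the grasp point (between the pads) lies 5 mm behind it (arm.tip_reach is the distance from the TCP to the fingertips, in m); z points along the fingers, y is the direction in which the jaws open and shut (so a half turn about z gives the same grasp; the last joint's range is limited). The gripper opens to 92 mm and grips with 3 to 60 N. Pads are 19 mm wide; open, the fingers measure 130 mm over their backs; the gripper's body (75 mm by 190 mm) begins 47 mm behind the grasp point.
Start: joints at [-1.289, 0.434, 0.025, 1.573, -0.012, 1.134, -0.075], TCP at [0.235, 0.579, 0.241] pointing down, gripper open.
Joint ranges: [-2.62, 2.62], [-0.44, 2.09], [-1.27, 1.32], [0.08, 2.57], [-1.32, 4.46], [0.12, 2], [-2.74, 2.74]. Speed limits (rad/s): [2.22, 2.22, 3.01, 3.01, 3.14, 3.14, 3.14].

INTERFACE

Orientations are given as a rotation vector (axis times angle).
In Python, from cell import sensors, vision, arm, nets gives the robot as it stands.
- The arm moves only by the shell command python3 -m handwheel 'ROWS' [FORCE]. ROWS is JSON, a list of rows, each an object of numbers: "tx", "ty", "tz": the shift along the tool's x, y, z in cm; "wx", "wy", "wz": the turn, a rotation vector about the tool's x, y, z in degrees; "claw": the opening, from 0 (shut) to 1 (fully open). A call has 1 to 12 rows; each row is the pose to reach, as a shift and turn from the pose commanded when the call began, along the tool's axes at that moment; what a row does not reach only later rows make up. A row lasts 1/12 s, in which the tool goes at most 41.7 mm and 7.16 degrees, less where a joint would pass 70% of its speed; a pose out of reach is approached as far as the arm can. A call with a gripper value outside its range is refused whole. The fingers move at their own pace and stop on an object; FORCE is the grip in N (left out, the last holds). Time passes only in rows, so rows that repeat a pose let the fingers close. It gives the time, the measured TCP pose, the force and the opening at its end, in the units of the state.
- sensors.observe(): the state, without advancing time (a new reading comes with each control period).
- vision.get_image(name): name is "scene" or "top"; returns (picture, depth): 384x512x3 uint8, blue, green, red; 384x512 float32, m along the optical axis (not along the pixel's ray), 0 where there is no reading.
- vision.camera_model(name): a dict with "K" (3x3 intrinsics, pixels), "k1" (the pictures are not rectified: a ray, as slopes to the right and down, at radius r is drawn at 1 + k1 r^2 times it, then the intrinsics apply), "xyz" and "attitude" of the camera in the world. Camera axes: x right, y down, z forward; pixel columns grow to the right and rows downward; lengths in m; the calibration is good to about 2 mm. A picture is of the moment at which its call begins. camera_model takes no time and is no camera call.
- arm.sign_off(): hands the job in, once; it reports no verdict.
Trained networks look in the newest picture that a camera, given by its name, has taken for a name from the list of things; names that differ only in an ending like _2 or _b are one class to them, and where a whole thing is asked for, a point or a joint stands for the part that bears it (a point fixed in the world has none). Each returns a list of dicts, best first, with "score" (0 to 1); they miss things now and then, are a little off and sometimes report something else, mostly with a low value. They report only what shows in the picture. A call takes as long as a camera call. They do not tell look-alikes from the thing itself.
- nets.cut_out(label, camera): "region" (384x512 bool, what is visible of it) and "uv" ([column, row] in pixels, amid what is visible of it).
The state is a dict: "clock": time; "joints": joint angles; "dq": joint speeds; "joint_efforts": joint torques, N m; "position": TCP position; "ee_rot": TCP orientation; "force": force on the tool from outside, world axes, zero at the start; "ft_torque": the same for the moment, N m; "width": opening from 0.0 (shut) to 1.0 (fully open).
Only numpy, scipy, OpenCV 4.12 (cv2) and the standard library are available. Lean on these libraries where they do the work, as an engineer would, in place of code of your own. Each camera call takes 0.05 s, during which the arm holds its last target.

TASK

The trays are about to be drawn out of the aluminium ring-tray tote, so open its barred front gate and hold it open for that. First stand the fallen dropper bottle upright on the desk, clear of the gate's swing, and let go of it; then squeeze the keep-bolt catch on the tote's header back as far as it goes (it stays back), squeeze the catch at the gate's free end and swing the gate by it, past the half-way click of the detent, until it stands square to the tote's front or a little beyond. The gate springs back if let go, so finish while still holding it wide by the catch; the gate must not strike the bottle, and the other things on the desk stay where they are.

Things in the scene. Friction and masses are not known exactly. Their poses are not given: they have to be found in the camera images.
- tote: Fixed aluminium tote holding ring trays, 250 mm wide (y), 260 mm deep (x), top 94 mm up, clear dust cover. Origin: centre of its underside; x runs front to back, y along the shut gate from hinge (right, seen from the front) to latch post (left), z up. A barred steel gate, 245 mm long, closes the front, turning about tote (-130, -125) mm. The desk round tote (-200, 240) mm is kept clear.
- keep_grip (a point): Keep-bolt catch on the header behind the gate, nearer the hinge. Two upright black grips 14 mm thick (y), 20 mm wide, tops 150 mm up: a fixed post and, on its +y side, a sliding tab, squeezed together along y. Point: midway between their outer faces when fully squeezed (34 mm over both), 132 mm up; at rest the tab's outer face is 33 mm off towards +y (50 mm over both). Axes as the tote's.
- keep_bolt (a joint): Travel of the keep bolt's tab, m: 0 shot through the eye on the gate, 0.016 fully squeezed back (the gate is free of it from about 0.010). It slides stiffly (about 4 N) and stays where it is left.
- gate_grip (a point): Gate catch, on the gate near its free end, same grips and sizes: fixed post on the hinge side, tab on the free-end side. Point: midway between the outer faces when squeezed (34 mm over both), 186 mm from the hinge axis, 132 mm up; at rest the tab's outer face is 33 mm off towards the free end. Turns with the gate; y points from hinge to free end. Round both catches nothing rises above 114 mm.
- gate_bolt (a joint): Travel of the gate catch's tab, m: 0 bolt shot into the latch post, 0.016 fully squeezed (the gate is free from about 0.010). A spring of 3 to 6 N pushes it out again when let go.
- gate (a joint): Angle of the gate, rad: 0 shut, 1.57 square to the tote's front, stop at 1.9. Opens anticlockwise seen from above, the free end coming out to the front. A closing spring (0.2 N m shut, 0.6 at 1.6) pulls it back, damped; a detent at about 0.7 to 1.0 rad takes about 7 N at the catch to pass, and the gate let go beyond it comes to rest there.
- gate_hinge (a point): Point on the gate's upright hinge axis, 94 mm above the desk. From the hinge post a fixed arm with the detent's spring plunger reaches 80 mm out over the front, 0.85 rad from the shut gate, 135 mm high.
- oiler_mid (a point): Middle of the loose dropper bottle: 102 mm tall, about 70 g, round body 32 mm in diameter for 70 mm from its foot, then a narrower black cap and teat. The point lies on its axis, 50 mm from its foot; z points from foot to teat. It starts lying in the gate's swing, its axis 16 mm above the desk.
- oiler: The same bottle, with its origin at the centre of its foot.
- screwdriver: Loose bystander: small screwdriver with a red handle, 143 mm long, lying to the left. Stays where it is.
- marker: Loose bystander: red and white marker, 112 mm long, lying on the tote's dust cover. Stays where it is.
There are look-alikes about, which are no part of the job. What is shaped like the oiler but turquoise is not meant.

How it is judged:
By the outcome, as a careful person would: the job done as asked, in the order asked, and still so for the second after the job is handed in, while the arm keeps its last pose, push and grip.
It also fails if it takes over 67 s, if anything falls off the work surface, if the arm or the gripper's body presses on something with over 40 N, if the wrist force passes 120 N, or if a joint passes its speed limit or range.

## Working session

There is one attempt and no reset: what is moved stays moved. The work goes in short steps, Python scripts to look and compute and a shell command to move; the robot and the scene stay as the last step left them, time stands still between calls to the robot, and variables do not carry over. Pictures are saved under pics/ and viewed, and the job is handed in when it is done.

```bash
mkdir -p pics; ls; cat > h.py <<'E'
import numpy as np, cv2
from scipy.spatial.transform import Rotation as R
from cell import sensors, vision, arm, nets
def cam(n):
    m=vision.camera_model(n); return m
def world(n,uv,depth=None,z=None,m=None):
    m=m or vision.camera_model(n); K=np.array(m["K"]);k1=m["k1"]
    uv=np.atleast_2d(np.array(uv,float))
    d=np.c_[(uv[:,0]-K[0,2])/K[0,0],(uv[:,1]-K[1,2])/K[1,1]]
    s=d.copy()
    for _ in range(20): s=d/(1+k1*(s**2).sum(1,keepdims=True))
    ray=np.c_[s,np.ones(len(s))]
    A=R.from_rotvec(m["attitude"]).as_matrix() if np.size(m["attitude"])==3 else np.array(m["attitude"])
    rw=ray@A.T; o=np.array(m["xyz"])
    if z is not None: t=(z-o[2])/rw[:,2]
    else: t=np.atleast_1d(depth)
    return o+rw*t[:,None]
def pix(n,p,m=None):
    m=m or vision.camera_model(n); K=np.array(m["K"])
    A=R.from_rotvec(m["attitude"]).as_matrix() if np.size(m["attitude"])==3 else np.array(m["attitude"])
    c=(np.atleast_2d(p)-np.array(m["xyz"]))@A; s=c[:,:2]/c[:,2:]
    s=s*(1+m["k1"]*(s**2).sum(1,keepdims=True))
    return np.c_[s[:,0]*K[0,0]+K[0,2],s[:,1]*K[1,1]+K[1,2]]
def cloud(n,D):
    v,u=np.nonzero(D>0); P=np.full(D.shape+(3,),np.nan); P[v,u]=world(n,np.c_[u,v],D[v,u]); return P
E
python3 - <<'E'
from h import *
for n in("scene","top"):
    print(n,vision.camera_model(n))
    im,D=vision.get_image(n); np.savez(f"/tmp/{n}0.npz",im=im,D=D)
    cv2.imwrite(f"pics/{n}0.png",cv2.resize(im,(800,600),interpolation=cv2.INTER_CUBIC))
print(sensors.observe(), arm.tip_reach)
E
```

```text
pics
scene {'K': array([[416.02006849,   0.        , 254.14080552],
       [  0.        , 416.02006849, 187.92202432],
       [  0.        ,   0.        ,   1.        ]]), 'k1': 0.0394623252805942, 'xyz': array([-0.19378639,  0.57531409,  0.54382054]), 'attitude': array([-1.05484971,  2.04946812, -1.30883023])}
top {'K': array([[390.88544253,   0.        , 262.56487565],
       [  0.        , 390.88544253, 192.93493574],
       [  0.        ,   0.        ,   1.        ]]), 'k1': 0.004965126543545026, 'xyz': array([0.40270945, 0.03777775, 1.32075269]), 'attitude': array([-2.16892999,  2.15447582, -0.14838432])}
{'clock': 0.1, 'joints': array([-1.28857983,  0.43514295,  0.02496953,  1.57402553, -0.01159392,
        1.13399659, -0.07509371]), 'dq': array([-7.76222665e-04, -2.13090280e-03,  4.28587292e-04, -2.10905024e-03,
        7.21760191e-05, -1.42441172e-04, -9.02051652e-04]), 'joint_efforts': array([ 2.84898881e-03, -6.69122243e+01,  9.87814218e-01, -3.15140140e+01,
       -6.05029799e-02,  3.74330312e-02,  3.29519196e-05]), 'position': array([0.2344975 , 0.57885612, 0.24002231]), 'ee_rot': array([-6.00806466e-01, -3.08346333e+00,  2.23134324e-03]), 'force': array([-0.25476084, -0.77285941,  0.0521457 ]), 'ft_torque': array([ 0.0310034 ,  0.01727181, -0.0193004 ]), 'width': 0.9986016641619654} 0.014
```

View pics/scene0.png

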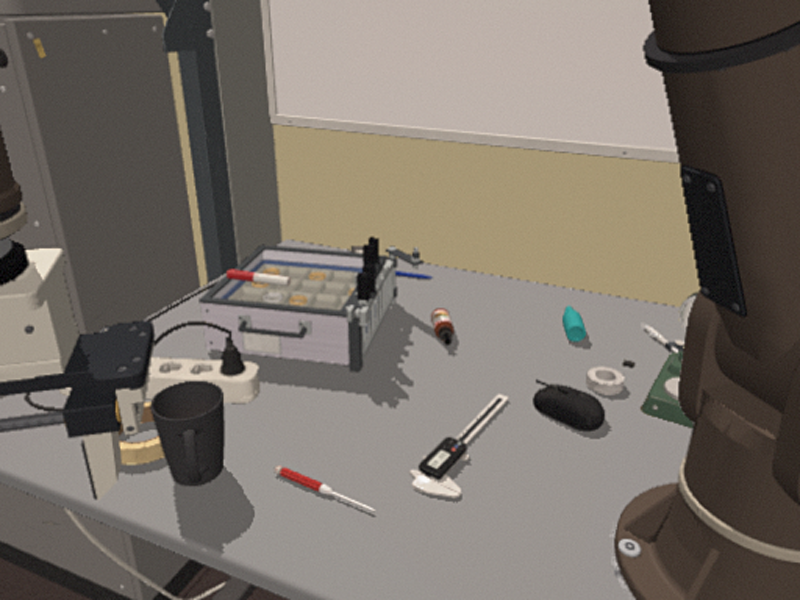

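View pics/top0.png

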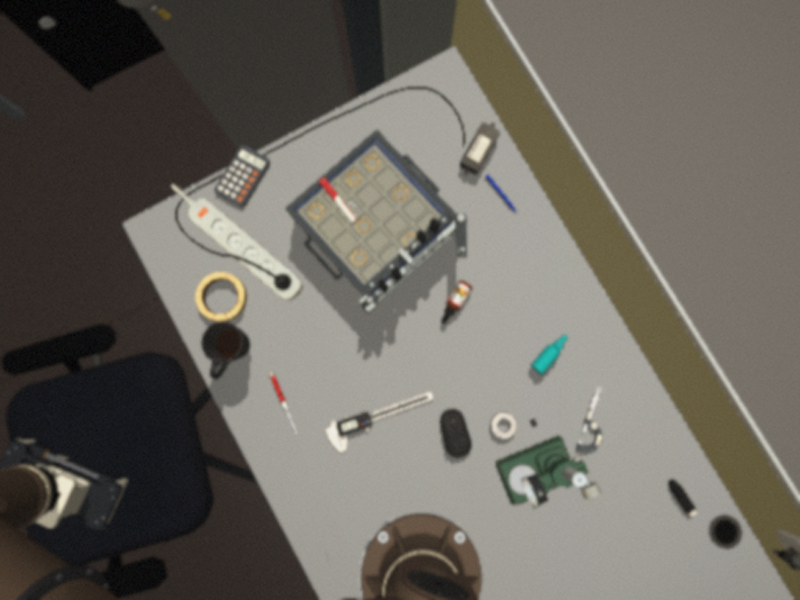

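Oiler candidates: the brown bottle at top (457,300) / scene (442,325), and the turquoise one at top (549,354) / scene (572,325). By the description I choose the brown one. Next I check it in a crop and measure.

```bash
python3 - <<'E'
from h import *
out={}
for n in("scene","top"):
    im,D=vision.get_image(n); np.savez(f"/tmp/{n}0.npz",im=im,D=D)
    P=cloud(n,D)
    for l in ("oiler","keep_grip","gate_grip","tote","gate"):
        for r in nets.cut_out(l,n)[:3]:
            g=r["region"]; q=P[g]; q=q[~np.isnan(q[:,0])]
            print(n,l,round(r["score"],2),np.round(r["uv"],1),g.sum(),np.round(np.median(q,0),4) if len(q) else None, np.round(q.min(0),3),np.round(q.max(0),3))
c0=cv2.imread("pics/top0.png")
im=np.load("/tmp/top0.npz")["im"]; a=cv2.resize(im[110:220,180:320],None,fx=5.6,fy=5.4,interpolation=cv2.INTER_CUBIC)
cv2.imwrite("pics/topcrop.png",a)
im=np.load("/tmp/scene0.npz")["im"]; a=cv2.resize(im[140:240,190:320],None,fx=6,fy=6,interpolation=cv2.INTER_CUBIC)
cv2.imwrite("pics/scenecrop.png",a)
E
```

```text
scene oiler 0.58 [282.1 209.1] 224 [ 0.5592 -0.0666  0.0279] [ 0.517 -0.129  0.001] [ 0.654 -0.041  0.036]
scene oiler 0.49 [368.2 208. ] 230 [ 0.4284 -0.249   0.0258] [ 0.408 -0.309 -0.001] [ 0.489 -0.229  0.035]
scene keep_grip 0.62 [196.7 192.4] 7550 [0.6753 0.1316 0.0941] [ 0.531 -0.254 -0.002] [1.12  0.284 0.153]
scene keep_grip 0.39 [240.3 186.8] 941 [0.617  0.0411 0.0775] [ 0.533 -0.186 -0.001] [0.902 0.114 0.153]
scene gate_grip 0.63 [237.7 186.5] 937 [0.6172 0.0405 0.0853] [ 0.533 -0.084 -0.   ] [0.723 0.114 0.153]
scene tote 0.6 [195.4 195.6] 7724 [0.6766 0.1321 0.094 ] [ 0.531 -0.254 -0.006] [1.155 0.32  0.153]
scene tote 0.25 [282.4 208.3] 245 [ 0.5594 -0.0659  0.0273] [ 0.516 -0.129  0.001] [ 0.654 -0.04   0.036]
scene gate 0.59 [238.9 185.8] 888 [0.6153 0.0446 0.0875] [ 0.54  -0.186  0.001] [0.902 0.114 0.153]
top oiler 0.71 [349.4 225.8] 240 [ 0.4546 -0.2663  0.03  ] [ 0.419 -0.307 -0.   ] [ 0.495 -0.236  0.04 ]
top oiler 0.66 [289.4 193.6] 217 [ 0.5763 -0.0748  0.0307] [ 0.527 -0.106  0.018] [ 0.614 -0.045  0.041]
top oiler 0.33 [260.4 174.7] 491 [0.629  0.0361 0.096 ] [ 0.56  -0.067 -0.002] [0.719 0.106 0.155]
top keep_grip 0.68 [266.6 152.7] 42 [0.6804 0.0061 0.1466] [ 0.674 -0.004  0.102] [0.69  0.017 0.156]
top keep_grip 0.66 [241.2 138.3] 6974 [0.7287 0.0968 0.0964] [ 0.538 -0.101 -0.005] [0.919 0.289 0.156]
top gate_grip 0.91 [261.1 169.2] 607 [0.641  0.0292 0.0954] [ 0.559 -0.071 -0.005] [0.726 0.113 0.155]
top tote 0.82 [238.4 141.8] 6877 [0.7287 0.0963 0.0964] [ 0.539 -0.087 -0.003] [0.951 0.301 0.156]
top gate 0.61 [259.3 173.6] 553 [0.6343 0.0327 0.0959] [ 0.554 -0.074 -0.002] [0.726 0.113 0.155]
```

```bash
python3 - <<'E'
from h import *
z=np.load("/tmp/top0.npz");P=cloud("top",z["D"])
# desk pixel check and heights map of tote region
for lo,hi in((.085,.102),(.135,.165)):
    for n in("top","scene"):
        z=np.load(f"/tmp/{n}0.npz");P=cloud(n,z["D"]);v,u=np.nonzero((P[...,2]>lo)&(P[...,2]<hi)&(P[...,0]>.3)&(P[...,0]<.95)&(abs(P[...,1])<.4))
        print(n,lo,len(u),np.round(P[v,u].min(0),3),np.round(P[v,u].max(0),3), cv2.minAreaRect(P[v,u][:,:2].astype(np.float32)) if len(u) else 0)
E
```

```text
top 0.085 6007 [ 0.439 -0.4    0.085] [0.95  0.4   0.102] ((0.6952022314071655, -0.0002792179584503174), (0.5111806392669678, 0.7984779477119446), 0.14695532619953156)
scene 0.085 4734 [ 0.428 -0.4    0.085] [0.95  0.4   0.102] ((0.6892145276069641, -3.120303153991699e-05), (0.5213903784751892, 0.7996907830238342), 0.038440026342868805)
top 0.135 632 [ 0.576 -0.4    0.135] [0.95  0.399 0.165] ((0.7625869512557983, -1.3709068298339844e-05), (0.7997667789459229, 0.37287259101867676), 89.87818908691406)
scene 0.135 1302 [ 0.57  -0.4    0.135] [0.95  0.4   0.165] ((0.7597554922103882, 5.53131103515625e-05), (0.7997999787330627, 0.38026073575019836), 89.98551940917969)
```

```bash
sleep 0
```

```text
(no output)
```

View pics/topcrop.png

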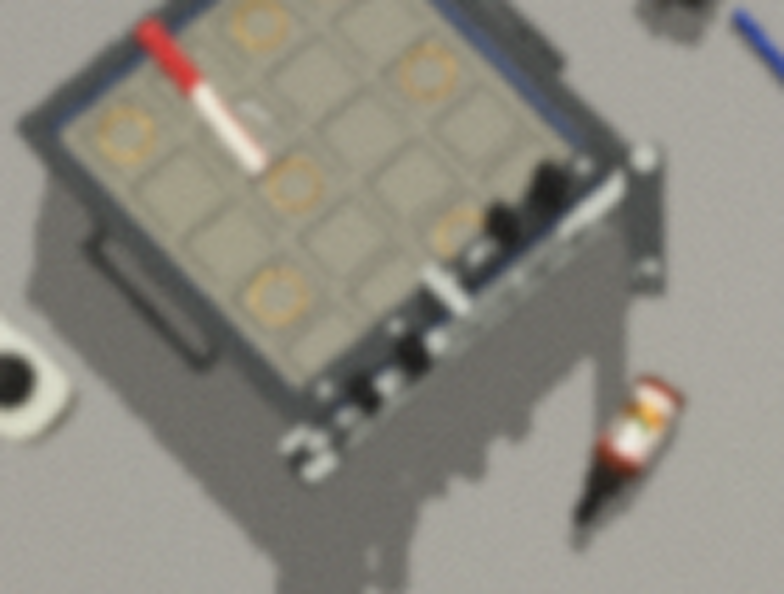

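View pics/scenecrop.png

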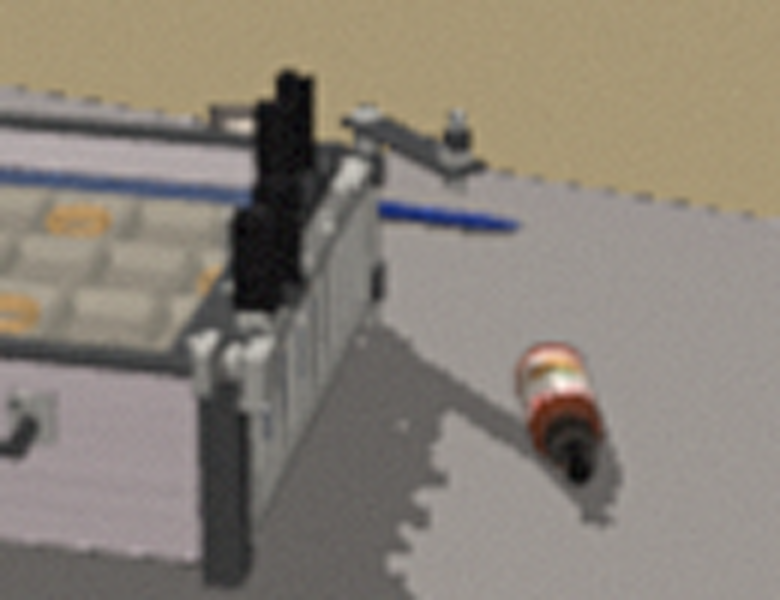

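```bash
python3 - <<'E'
from h import *
for n in("top","scene"):
    z=np.load(f"/tmp/{n}0.npz");P=cloud(n,z["D"])
    m=(P[...,0]>.5)&(P[...,0]<.97)&(P[...,1]>-.11)&(P[...,1]<.32)
    g=m&(P[...,2]>.085)&(P[...,2]<.100)
    k=cv2.connectedComponentsWithStats(g.astype(np.uint8)); i=1+np.argmax(k[2][1:,4]); q=P[k[1]==i]
    r=cv2.minAreaRect(q[:,:2].astype(np.float32)); print(n,len(q),r,np.round(cv2.boxPoints(r),4).tolist(), np.median(q[:,2]))
    g=m&(P[...,2]>.143)&(P[...,2]<.158)
    k=cv2.connectedComponentsWithStats(g.astype(np.uint8),connectivity=4)
    for i in range(1,k[0]):
        q=P[k[1]==i]
        if len(q)>2: print(" grip",len(q),np.round(k[3][i],1),np.round(q.mean(0),4))
uv=[[180+x/5.6-.4,110+y/5.4-.4] for x,y in((548,180),(500,222),(412,352),(365,390))]
print(np.round(world("top",uv,z=.15),4))
# yellow-free: oiler axis by depth
for n in("top","scene"):
    z=np.load(f"/tmp/{n}0.npz");P=cloud(n,z["D"])
    m=(P[...,0]>.5)&(P[...,0]<.64)&(P[...,1]>-.12)&(P[...,1]<-.02)&(P[...,2]>.012)&(P[...,2]<.06)
    q=P[m]; c=q[:,:2].mean(0); w,V=np.linalg.eigh(np.cov(q[:,:2].T)); a=V[:,1]*np.sign(-V[0,1])
    t=(q[:,:2]-c)@a; s=(q[:,:2]-c)@V[:,0]; print(n,len(q),c,a,t.min(),t.max(),s.min(),s.max(),q[:,2].max()); 
    for b in np.arange(-.06,.06,.012):
        k=(t>=b)&(t<b+.012); 
        if k.any(): print("  ",round(b,3),k.sum(),np.round([s[k].min(),s[k].max(),q[k,2].max()],4), np.round(c+(b+.006)*a,4))
E
```

```text
top 5259 ((0.7392234206199646, 0.1021636351943016), (0.2675544321537018, 0.2550489604473114), 42.585060119628906) [[0.5544000267982483, 0.1054999977350235], [0.7269999980926514, -0.08229999989271164], [0.9240000247955322, 0.09880000352859497], [0.7513999938964844, 0.2865999937057495]] 0.09608950552218976
 grip 30 [277.9 142. ] [ 0.7088 -0.0212  0.15  ]
 grip 29 [269.5 149.6] [0.6845 0.0044 0.1506]
 grip 30 [253.3 173.4] [0.6104 0.0534 0.1496]
 grip 30 [244.4 181.3] [0.5858 0.0801 0.1503]
scene 3498 ((0.7250808477401733, 0.10468336939811707), (0.27830687165260315, 0.27586066722869873), 43.08646011352539) [[0.52920001745224, 0.1103999987244606], [0.7177000045776367, -0.09109999984502792], [0.9208999872207642, 0.0989999994635582], [0.7325000166893005, 0.3005000054836273]] 0.09537810114202425
 grip 56 [237.4 155.3] [ 0.6884 -0.006   0.1479]
 grip 37 [235.9 170.5] [0.6021 0.0558 0.1476]
 grip 38 [232.5 176. ] [0.5777 0.0818 0.148 ]
[[ 0.7058 -0.0199  0.15  ]
 [ 0.6812  0.0063  0.15  ]
 [ 0.6061  0.0538  0.15  ]
 [ 0.5843  0.079   0.15  ]]
top 241 [ 0.57309684 -0.07308326] [-0.86104055  0.
[... 647 characters left out ...]
06627446] [-0.88108494  0.47295806] -0.050121462349387254 0.05080733510040612 -0.013608494222863627 0.01824577189657113 0.03558182076973293
   -0.06 5 [-0.0049  0.0087  0.0332] [ 0.6081 -0.0918]
   -0.048 24 [-0.0119  0.0182  0.0338] [ 0.5975 -0.0861]
   -0.036 23 [-0.0117  0.0161  0.0346] [ 0.5869 -0.0805]
   -0.024 24 [-0.0128  0.0171  0.0356] [ 0.5764 -0.0748]
   -0.012 28 [-0.0136  0.0164  0.0347] [ 0.5658 -0.0691]
   -0.0 54 [-0.0124  0.0179  0.0352] [ 0.5552 -0.0634]
   0.012 32 [-0.0097  0.0129  0.0292] [ 0.5446 -0.0578]
   0.024 24 [-0.0083  0.0108  0.0251] [ 0.5341 -0.0521]
   0.036 17 [-0.0061  0.0044  0.0243] [ 0.5235 -0.0464]
   0.048 4 [-0.0023  0.0004  0.0212] [ 0.5129 -0.0407]
```

Crops: top crop shows the brown bottle with label (foot ≈(660,390), teat ≈(580,525)). The scene crop agrees: brown bottle, black teat towards the robot. The four black grips stand at top pixels (278,142), (270,150), (253,173) and (244,181). Their spacing of about 36 mm matches the 50 mm rest width. Next I work out the bottle axis from the silhouette.

```bash
cat >> h.py <<'E'
def rows_to(pt,Rt,p=None,Rc=None):
    s=sensors.observe(); p=s["position"] if p is None else p; Rc=R.from_rotvec(s["ee_rot"]) if Rc is None else Rc
    t=Rc.inv().apply(np.array(pt)-p)*100; w=np.degrees((Rc.inv()*Rt).as_rotvec()); return np.round(t,2),np.round(w,1)
def tool(y,z):
    y=np.array(y,float);z=np.array(z,float);y/=np.linalg.norm(y);z/=np.linalg.norm(z);x=np.cross(y,z);x/=np.linalg.norm(x);y=np.cross(z,x)
    return R.from_matrix(np.c_[x,y,z])
E
python3 - <<'E'
from h import *
for n in("top","scene"):
    z=np.load(f"/tmp/{n}0.npz");im=z["im"]
    vision.get_image(n)
    rs=nets.cut_out("oiler",n)
    for r in rs:
        v,u=np.nonzero(r["region"]); q=world(n,np.c_[u,v],z=.016 if n=="top" else .016)[:,:2]
        c=q.mean(0)
        if np.hypot(*(c-[.57,-.07]))>.05: continue
        w,V=np.linalg.eigh(np.cov(q.T)); a=V[:,1]*np.sign(-V[0,1])
        t=(q-c)@a;s=(q-c)@V[:,0]; print(n,r["score"],c,a,np.degrees(np.arctan2(a[1],a[0])),"foot",c+a*t.min(),"teat",c+a*t.max(),np.percentile(s,[1,99]))
print(pix("top",[[.43,.145,0],[.47,.16,0],[.47,.16,.1],[.602,.061,.15],[.729,-.076,.094],[.549,-.242,0]])*800/512)
print(pix("scene",[[.43,.145,0],[.47,.16,0],[.47,.16,.1],[.6035,.061,.15],[.729,-.076,.094],[.549,-.242,0]])*800/512)
z=np.load("/tmp/scene0.npz");P=cloud("scene",z["D"])
for c in((.43,.145),(.47,.16)):
    k=np.hypot(P[...,0]-c[0],P[...,1]-c[1])<.06; print(c,k.sum(),np.nanpercentile(P[...,2][k],[1,50,99]))
E
```

```text
top 0.77 [ 0.57481351 -0.0744837 ] [-0.83825989  0.54527091] 146.95682150863254 foot [ 0.61049357 -0.09769285] teat [ 0.53056902 -0.04570356] [-0.01644601  0.01591834]
scene 0.6 [ 0.57548459 -0.07923819] [-0.84006136  0.5424914 ] 147.14659941590907 foot [ 0.62861892 -0.11355105] teat [ 0.52046818 -0.04370991] [-0.01799058  0.01845555]
[[353.22401318 365.56061179]
 [346.59107386 346.872325  ]
 [341.99428316 344.2838004 ]
 [391.83716104 275.15355496]
 [459.4048998  219.45060248]
 [531.88093239 311.79610589]]
[[384.49808811 415.87160661]
 [360.13027882 405.98854004]
 [358.80319074 345.40338007]
 [365.35114131 265.53876641]
 [390.45214818 255.96282257]
 [519.25909097 313.44893068]]
(0.43, 0.145) 1411 [-0.00255491 -0.00028134  0.00289837]
(0.47, 0.16) 1328 [-2.44459875e-03 -8.09729702e-05  3.17722225e-03]
```

```bash
python3 - <<'E'
from h import *
h=np.array([.857,-.515,0]);z=h*.7071-np.array([0,0,.7071])
Rt=tool([.515,.857,0],z); T=np.array([.566,-.0695,.023])
s=sensors.observe(); print(s["joints"].round(3))
print(rows_to(T-.10*z,Rt), (T-.10*z).round(3))
E
```

```text
[-1.289  0.434  0.025  1.573 -0.012  1.134 -0.075]
(array([-48.09, -46.6 ,  14.7 ]), array([  3.5, -44.9,   8.5])) [ 0.505 -0.033  0.094]
```

```bash
python3 -m handwheel '[{"tx":-4,"ty":-4,"tz":0,"wx":0.3,"wy":-4,"wz":0.7,"claw":1},{"tx":-6,"ty":-6,"wx":0.6,"wy":-7,"wz":1.3},{"tx":-9,"ty":-9,"wx":0.9,"wy":-11,"wz":2},{"tx":-12,"ty":-12,"wx":1.2,"wy":-15,"wz":3},{"tx":-15,"ty":-15,"wx":1.5,"wy":-19,"wz":3.7},{"tx":-18,"ty":-18,"wx":1.8,"wy":-23,"wz":4.4},{"tx":-21,"ty":-21,"wx":2,"wy":-27,"wz":5},{"tx":-24,"ty":-24,"wx":2.3,"wy":-31,"wz":5.8},{"tx":-27,"ty":-26.5,"wx":2.6,"wy":-35,"wz":6.5},{"tx":-30,"ty":-29,"wx":2.9,"wy":-39,"wz":7.3},{"tx":-33,"ty":-32,"tz":1,"wx":3.2,"wy":-42,"wz":8},{"tx":-36,"ty":-35,"tz":2,"wx":3.5,"wy":-45,"wz":8.5}]'
python3 - <<'E'
from h import *
h=np.array([.857,-.515,0]);z=h*.7071-np.array([0,0,.7071])
Rt=tool([.515,.857,0],z); T=np.array([.566,-.0695,.023])
s=sensors.observe(); print(s["joints"].round(3))
print(rows_to(T-.10*z,Rt))
E
```

```text
[-1.289  0.434  0.025  1.573 -0.012  1.134 -0.075]
(array([-48.09, -46.6 ,  14.7 ]), array([  3.5, -44.9,   8.5]))invalid input
```

```bash
python3 -m handwheel '[{"tx":-4,"ty":-4,"tz":0,"wx":0.3,"wy":-4,"wz":0.7,"claw":1},{"tx":-6,"ty":-6,"tz":0,"wx":0.6,"wy":-7,"wz":1.3,"claw":1},{"tx":-9,"ty":-9,"tz":0,"wx":0.9,"wy":-11,"wz":2,"claw":1},{"tx":-12,"ty":-12,"tz":0,"wx":1.2,"wy":-15,"wz":3,"claw":1},{"tx":-15,"ty":-15,"tz":0,"wx":1.5,"wy":-19,"wz":3.7,"claw":1},{"tx":-18,"ty":-18,"tz":0,"wx":1.8,"wy":-23,"wz":4.4,"claw":1},{"tx":-21,"ty":-21,"tz":0,"wx":2,"wy":-27,"wz":5,"claw":1},{"tx":-24,"ty":-24,"tz":0,"wx":2.3,"wy":-31,"wz":5.8,"claw":1},{"tx":-27,"ty":-26.5,"tz":0,"wx":2.6,"wy":-35,"wz":6.5,"claw":1},{"tx":-30,"ty":-29,"tz":0,"wx":2.9,"wy":-39,"wz":7.3,"claw":1},{"tx":-33,"ty":-32,"tz":1,"wx":3.2,"wy":-42,"wz":8,"claw":1},{"tx":-36,"ty":-35,"tz":2,"wx":3.5,"wy":-45,"wz":8.5,"claw":1}]'
cat > g1.py <<'E'
from h import *
h=np.array([.857,-.515,0]);z=h*.7071-np.array([0,0,.7071])
Rt=tool([.515,.857,0],z); T=np.array([.566,-.0695,.023])
s=sensors.observe(); print(s["joints"].round(3))
print(rows_to(T-.10*z,Rt))
print(rows_to(T,Rt))
E
python3 g1.py
```

```text
clock: 1.9
position: [0.4356, 0.1232, 0.2221]
ee_rot: [0.634, 2.282, -0.259]
force: [2.6, -0.2, -1.1]
width: 1.003
[-1.294  0.145  0.312  2.399  1.047  0.896 -0.764]
(array([-0.81, -9.85, 18.97]), array([ 0.2,  0.2, -0.1]))
(array([-0.79, -9.88, 28.97]), array([ 0.2,  0.2, -0.1]))
```

```bash
python3 -m handwheel '[{"tx":-0.1,"ty":-2,"tz":2.5,"wx":0,"wy":0,"wz":0,"claw":1},{"tx":-0.3,"ty":-4,"tz":5,"wx":0,"wy":0,"wz":0,"claw":1},{"tx":-0.4,"ty":-6,"tz":8,"wx":0,"wy":0,"wz":0,"claw":1},{"tx":-0.5,"ty":-8,"tz":11,"wx":0,"wy":0,"wz":0,"claw":1},{"tx":-0.8,"ty":-9.9,"tz":14,"wx":0.2,"wy":0.2,"wz":0,"claw":1},{"tx":-0.8,"ty":-9.9,"tz":17,"wx":0.2,"wy":0.2,"wz":0,"claw":1},{"tx":-0.8,"ty":-9.9,"tz":19,"wx":0.2,"wy":0.2,"wz":0,"claw":1},{"tx":-0.8,"ty":-9.9,"tz":19,"wx":0.2,"wy":0.2,"wz":0,"claw":1}]'
python3 g1.py; python3 - <<'E'
from h import *
im,D=vision.get_image("scene");cv2.imwrite("pics/s1.png",cv2.resize(im[130:310,190:430],None,fx=3.3,fy=3.3,interpolation=cv2.INTER_CUBIC))
E
```

```text
clock: 2.57
position: [0.5056, -0.0326, 0.0929]
ee_rot: [0.637, 2.287, -0.26]
force: [2.1, -0.4, 1.1]
width: 0.999
[-0.519  0.467  0.03   2.56   2.006  0.717 -1.434]
(array([-0.06, -0.05, -0.05]), array([ 0. , -0.1, -0.2]))
(array([-0.09, -0.06,  9.95]), array([ 0. , -0.1, -0.2]))
```

View pics/s1.png

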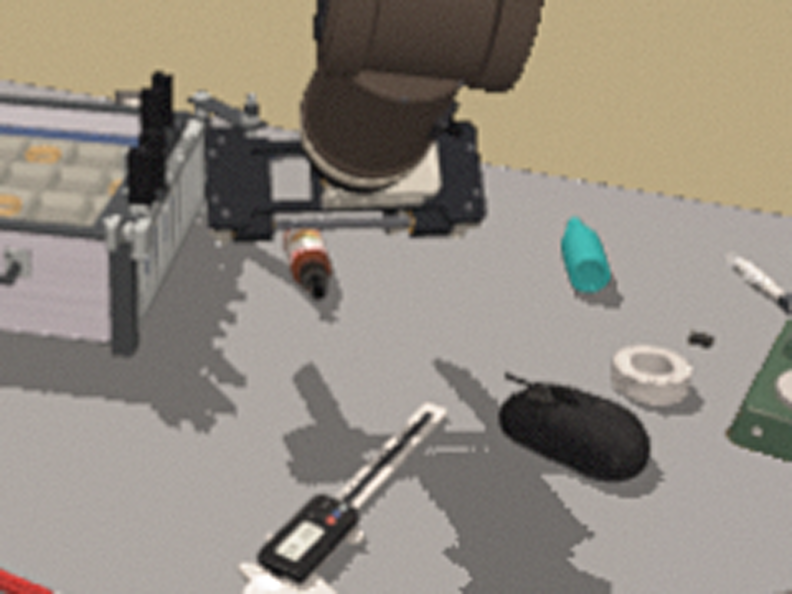

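Picture s1: the gripper is square over the brown bottle, whose teat end shows at crop (315,285). Nothing is in the way, so I descend and grip.

```bash
python3 -m handwheel '[{"tx":-0.1,"ty":0,"tz":3,"wx":0,"wy":0,"wz":0,"claw":1},{"tx":-0.1,"ty":0,"tz":6,"wx":0,"wy":0,"wz":0,"claw":1},{"tx":-0.1,"ty":-0.1,"tz":8.5,"wx":0,"wy":0,"wz":0,"claw":1},{"tx":-0.1,"ty":-0.1,"tz":10,"wx":0,"wy":0,"wz":0,"claw":1},{"tx":-0.1,"ty":-0.1,"tz":10,"wx":0,"wy":0,"wz":0,"claw":1},{"tx":-0.1,"ty":-0.1,"tz":10,"wx":0,"wy":0,"wz":0,"claw":0.2},{"tx":-0.1,"ty":-0.1,"tz":10,"wx":0,"wy":0,"wz":0,"claw":0.2},{"tx":-0.1,"ty":-0.1,"tz":10,"wx":0,"wy":0,"wz":0,"claw":0.2},{"tx":-0.1,"ty":-0.1,"tz":10,"wx":0,"wy":0,"wz":0,"claw":0.2},{"tx":-0.1,"ty":-0.1,"tz":10,"wx":0,"wy":0,"wz":0,"claw":0.2},{"tx":-0.1,"ty":-0.1,"tz":10,"wx":0,"wy":0,"wz":0,"claw":0.2},{"tx":-0.1,"ty":-0.1,"tz":10,"wx":0,"wy":0,"wz":0,"claw":0.2}]' 15
python3 g1.py
```

```text
clock: 3.62
position: [0.5648, -0.0706, 0.0235]
ee_rot: [0.636, 2.287, -0.265]
force: [-1.2, -0.7, 0.0]
width: 0.544
[-0.33   0.686  0.015  2.463  2.291  0.781 -1.586]
(array([ 0.02,  0.13, -9.93]), array([-0.1, -0.1, -0. ]))
(array([0.  , 0.16, 0.07]), array([-0.1, -0.1, -0. ]))
```

```bash
python3 -m handwheel '[{"tx":0,"ty":0,"tz":0,"wx":0,"wy":0,"wz":0,"claw":0.2},{"tx":0,"ty":0,"tz":0,"wx":0,"wy":0,"wz":0,"claw":0.2},{"tx":0,"ty":0,"tz":0,"wx":0,"wy":0,"wz":0,"claw":0.2},{"tx":0,"ty":0,"tz":0,"wx":0,"wy":0,"wz":0,"claw":0.2},{"tx":0,"ty":0,"tz":0,"wx":0,"wy":0,"wz":0,"claw":0.2},{"tx":0,"ty":0,"tz":0,"wx":0,"wy":0,"wz":0,"claw":0.2}]'
```

```text
clock: 4.12
position: [0.5648, -0.0709, 0.0231]
ee_rot: [0.636, 2.287, -0.266]
force: [-1.0, 0.9, 1.6]
width: 0.343
```

```bash
python3 -m handwheel '[{"tx":-1,"ty":0,"tz":-1,"wx":0,"wy":0,"wz":0,"claw":0.2},{"tx":-2,"ty":0,"tz":-2,"wx":0,"wy":0,"wz":0,"claw":0.2},{"tx":-4,"ty":0,"tz":-4,"wx":0,"wy":0,"wz":0,"claw":0.2},{"tx":-6,"ty":0,"tz":-6,"wx":0,"wy":0,"wz":0,"claw":0.2},{"tx":-8,"ty":0,"tz":-8,"wx":0,"wy":0,"wz":0,"claw":0.2},{"tx":-8,"ty":0,"tz":-8,"wx":0,"wy":0,"wz":0,"claw":0.2}]'
python3 - <<'E'
from h import *
print(sensors.observe()["joints"].round(3))
im,D=vision.get_image("scene");cv2.imwrite("pics/s2.png",cv2.resize(im[130:310,190:430],None,fx=3.3,fy=3.3,interpolation=cv2.INTER_CUBIC))
E
```

```text
clock: 4.62
position: [0.5664, -0.0709, 0.1407]
ee_rot: [0.638, 2.282, -0.262]
force: [0.8, -0.0, -0.6]
width: 0.343
[-0.487  0.372  0.212  2.428  1.965  0.531 -1.16 ]
```

View pics/s2.png

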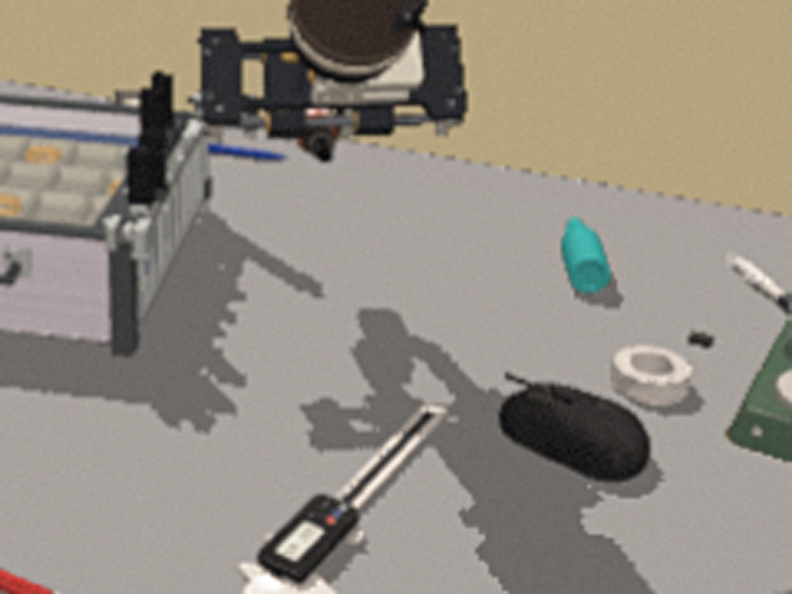

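Picture s2: the bottle is held level in the jaws, with the teat at crop (320,148). I now turn it half round about the tool axis to bring it upright.

```bash
python3 -m handwheel '[{"tx":0,"ty":0,"tz":0,"wx":0,"wy":0,"wz":4,"claw":0.2},{"tx":0,"ty":0,"tz":0,"wx":0,"wy":0,"wz":10,"claw":0.2},{"tx":0,"ty":0,"tz":0,"wx":0,"wy":0,"wz":17,"claw":0.2},{"tx":0,"ty":0,"tz":0,"wx":0,"wy":0,"wz":24,"claw":0.2},{"tx":0,"ty":0,"tz":0,"wx":0,"wy":0,"wz":31,"claw":0.2},{"tx":0,"ty":0,"tz":0,"wx":0,"wy":0,"wz":38,"claw":0.2},{"tx":0,"ty":0,"tz":0,"wx":0,"wy":0,"wz":45,"claw":0.2},{"tx":0,"ty":0,"tz":0,"wx":0,"wy":0,"wz":52,"claw":0.2},{"tx":0,"ty":0,"tz":0,"wx":0,"wy":0,"wz":59,"claw":0.2},{"tx":0,"ty":0,"tz":0,"wx":0,"wy":0,"wz":66,"claw":0.2},{"tx":0,"ty":0,"tz":0,"wx":0,"wy":0,"wz":73,"claw":0.2},{"tx":0,"ty":0,"tz":0,"wx":0,"wy":0,"wz":80,"claw":0.2}]'
cat > g2.py <<'E'
from h import *
import sys
az,x,y,zz=[float(v) for v in sys.argv[1:5]]
a=np.radians(az);h=np.array([np.cos(a),np.sin(a),0]);z=h*.7071-np.array([0,0,.7071])
Rt=tool(np.cross(z,[0,0,1.])*-1 if False else -np.array([-np.sin(a),np.cos(a),0]),z)
s=sensors.observe(); print(s["joints"].round(3)); print(rows_to([x,y,zz],Rt), "rotonly",rows_to(s["position"],Rt)[1])
E
python3 g2.py -31 .566 -.071 .14;python3 g2.py 20 .50 .18 .14;python3 g2.py 50 .50 .18 .14
```

```text
clock: 5.67
position: [0.5644, -0.0711, 0.1348]
ee_rot: [1.982, 1.351, 0.408]
force: [0.5, -0.9, -1.4]
width: 0.343
[-0.283  0.38  -0.044  2.415  1.901  0.621 -2.486]
(array([ 0.01,  0.47, -0.28]), array([-0. ,  0.4, 99.7])) rotonly [-0.   0.4 99.7]
[-0.283  0.38  -0.044  2.415  1.901  0.621 -2.486]
(array([ 20.03,  -9.5 , -13.45]), array([23.9, 28.7, 60.2])) rotonly [23.9 28.7 60.2]
[-0.283  0.38  -0.044  2.415  1.901  0.621 -2.486]
(array([ 20.03,  -9.5 , -13.45]), array([35.7, 42.7, 34.3])) rotonly [35.7 42.7 34.3]
```

The wrist's last joint is nearing its limit that way, so I turn the other way round, drifting left and up at the same time.

```bash
python3 - <<'E'
from h import *
print(rows_to([.52,.03,.20],R.from_rotvec(sensors.observe()["ee_rot"])))
E
```

```text
(array([  6.54,  -0.71, -11.  ]), array([0., 0., 0.]))
```

```bash
python3 -m handwheel '[{"tx":0.5,"ty":-0.1,"tz":-1,"wx":0,"wy":0,"wz":-6,"claw":0.2},{"tx":1,"ty":-0.1,"tz":-2,"wx":0,"wy":0,"wz":-13,"claw":0.2},{"tx":1.5,"ty":-0.2,"tz":-3,"wx":0,"wy":0,"wz":-20,"claw":0.2},{"tx":2,"ty":-0.2,"tz":-4,"wx":0,"wy":0,"wz":-27,"claw":0.2},{"tx":2.5,"ty":-0.3,"tz":-5,"wx":0,"wy":0,"wz":-34,"claw":0.2},{"tx":3,"ty":-0.3,"tz":-6,"wx":0,"wy":0,"wz":-41,"claw":0.2},{"tx":3.5,"ty":-0.4,"tz":-7,"wx":0,"wy":0,"wz":-48,"claw":0.2},{"tx":4,"ty":-0.4,"tz":-8,"wx":0,"wy":0,"wz":-55,"claw":0.2},{"tx":4.5,"ty":-0.5,"tz":-8.5,"wx":0,"wy":0,"wz":-62,"claw":0.2},{"tx":5,"ty":-0.5,"tz":-9,"wx":0,"wy":0,"wz":-69,"claw":0.2},{"tx":6,"ty":-0.6,"tz":-10,"wx":0,"wy":0,"wz":-76,"claw":0.2},{"tx":6.5,"ty":-0.7,"tz":-11,"wx":0,"wy":0,"wz":-83,"claw":0.2}]'
python3 -m handwheel '[{"tx":0,"ty":0,"tz":0,"wx":0,"wy":0,"wz":-7,"claw":0.2},{"tx":0,"ty":0,"tz":0,"wx":0,"wy":0,"wz":-14,"claw":0.2},{"tx":0,"ty":0,"tz":0,"wx":0,"wy":0,"wz":-21,"claw":0.2},{"tx":0,"ty":0,"tz":0,"wx":0,"wy":0,"wz":-28,"claw":0.2},{"tx":0,"ty":0,"tz":0,"wx":0,"wy":0,"wz":-35,"claw":0.2},{"tx":0,"ty":0,"tz":0,"wx":0,"wy":0,"wz":-42,"claw":0.2},{"tx":0,"ty":0,"tz":0,"wx":0,"wy":0,"wz":-49,"claw":0.2},{"tx":0,"ty":0,"tz":0,"wx":0,"wy":0,"wz":-56,"claw":0.2},{"tx":0,"ty":0,"tz":0,"wx":0,"wy":0,"wz":-63,"claw":0.2},{"tx":0,"ty":0,"tz":0,"wx":0,"wy":0,"wz":-70,"claw":0.2},{"tx":0,"ty":0,"tz":0,"wx":0,"wy":0,"wz":-77,"claw":0.2},{"tx":0,"ty":0,"tz":0,"wx":0,"wy":0,"wz":-84,"claw":0.2}]'
python3 g2.py -31 .52 .03 .20;python3 g2.py 20 .50 .18 .14;python3 g2.py 50 .50 .18 .14
```

```text
clock: 6.67
position: [0.5198, 0.0302, 0.2002]
ee_rot: [0.57, 2.309, -0.296]
force: [-0.5, -0.4, -1.3]
width: 0.345
clock: 7.67
position: [0.5197, 0.0292, 0.2]
ee_rot: [-1.222, 2.287, -0.923]
force: [-0.4, -0.8, -0.5]
width: 0.342
[-0.597  0.213 -0.047  2.378  1.355  0.745  0.765]
(array([-0.08,  0.02, -0.01]), array([  0.3,  -0.1, -92.6])) rotonly [  0.3  -0.1 -92.6]
[-0.597  0.213 -0.047  2.378  1.355  0.745  0.765]
(array([-11.39,  11.47,  -2.48]), array([  30.8,  -31.9, -124.9])) rotonly [  30.8  -31.9 -124.9]
[-0.597  0.213 -0.047  2.378  1.355  0.745  0.765]
(array([-11.39,  11.47,  -2.48]), array([  51.4,  -53.4, -139.4])) rotonly [  51.4  -53.4 -139.4]
```

```bash
python3 -m handwheel '[{"tx":0,"ty":0,"tz":0,"wx":0,"wy":0,"wz":-7,"claw":0.2},{"tx":0,"ty":0,"tz":0,"wx":0,"wy":0,"wz":-14,"claw":0.2},{"tx":0,"ty":0,"tz":0,"wx":0,"wy":0,"wz":-21,"claw":0.2},{"tx":0,"ty":0,"tz":0,"wx":0,"wy":0,"wz":-28,"claw":0.2},{"tx":0,"ty":0,"tz":0,"wx":0,"wy":0,"wz":-35,"claw":0.2},{"tx":0,"ty":0,"tz":0,"wx":0,"wy":0,"wz":-42,"claw":0.2},{"tx":0,"ty":0,"tz":0,"wx":0,"wy":0,"wz":-49,"claw":0.2},{"tx":0,"ty":0,"tz":0,"wx":0,"wy":0,"wz":-56,"claw":0.2},{"tx":0,"ty":0,"tz":0,"wx":0,"wy":0,"wz":-63,"claw":0.2},{"tx":0,"ty":0,"tz":0,"wx":0,"wy":0,"wz":-70,"claw":0.2},{"tx":0,"ty":0,"tz":0,"wx":0,"wy":0,"wz":-77,"claw":0.2},{"tx":0,"ty":0,"tz":0,"wx":0,"wy":0,"wz":-84,"claw":0.2}]'
python3 g2.py -31 .50 .18 .14;python3 g2.py -10 .50 .18 .14;python3 g2.py 20 .50 .18 .14
python3 - <<'E'
from h import *
im,D=vision.get_image("scene");cv2.imwrite("pics/s3.png",cv2.resize(im,(800,600)))
E
```

```text
clock: 8.67
position: [0.5197, 0.0292, 0.2]
ee_rot: [2.606, -0.942, 1.121]
force: [-0.2, 0.6, -0.5]
width: 0.345
[-0.578  0.214 -0.07   2.376  1.356  0.751  2.231]
(array([-12.59, -10.13,  -2.48]), array([ 0.3,  0.1, -8.6])) rotonly [ 0.3  0.1 -8.6]
[-0.578  0.214 -0.07   2.376  1.356  0.751  2.231]
(array([-12.59, -10.13,  -2.48]), array([ 15.2,  -1. , -23.4])) rotonly [ 15.2  -1.  -23.4]
[-0.578  0.214 -0.07   2.376  1.356  0.751  2.231]
(array([-12.59, -10.13,  -2.48]), array([ 36.5,  -2.5, -44.4])) rotonly [ 36.5  -2.5 -44.4]
```

View pics/s3.png

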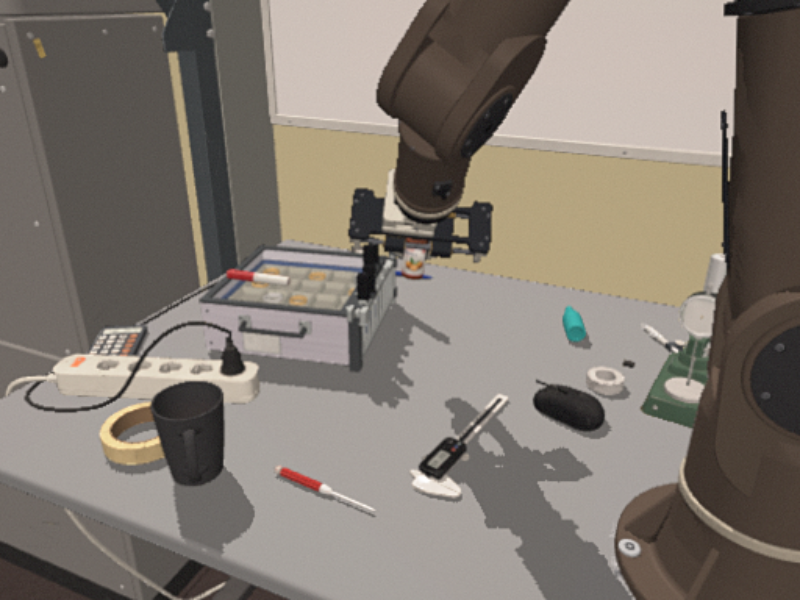

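Picture s3: the bottle hangs almost upright under the gripper (label at (414,260), foot down). Now I carry it left to the clear desk.

```bash
python3 g2.py -10 .49 .18 .20
```

```text
[-0.578  0.214 -0.07   2.376  1.356  0.751  2.24 ]
(array([ -8.83, -10.21,  -7.33]), array([ 15.2,  -0.9, -22.9])) rotonly [ 15.2  -0.9 -22.9]
```

```bash
python3 -m handwheel '[{"tx":-1.1,"ty":-1.3,"tz":-0.9,"wx":2,"wy":-0.1,"wz":-3,"claw":0.2},{"tx":-2.2,"ty":-2.6,"tz":-1.8,"wx":4,"wy":-0.2,"wz":-6,"claw":0.2},{"tx":-3.3,"ty":-3.8,"tz":-2.7,"wx":6,"wy":-0.3,"wz":-9,"claw":0.2},{"tx":-4.4,"ty":-5.1,"tz":-3.6,"wx":8,"wy":-0.4,"wz":-12,"claw":0.2},{"tx":-5.5,"ty":-6.4,"tz":-4.6,"wx":10,"wy":-0.5,"wz":-15,"claw":0.2},{"tx":-6.6,"ty":-7.6,"tz":-5.5,"wx":12,"wy":-0.6,"wz":-18,"claw":0.2},{"tx":-7.7,"ty":-8.9,"tz":-6.4,"wx":14,"wy":-0.8,"wz":-21,"claw":0.2},{"tx":-8.8,"ty":-10.2,"tz":-7.3,"wx":15.2,"wy":-0.9,"wz":-22.9,"claw":0.2},{"tx":-8.8,"ty":-10.2,"tz":-7.3,"wx":15.2,"wy":-0.9,"wz":-22.9,"claw":0.2}]'
python3 g2.py -10 .49 .18 .14
python3 - <<'E'
from h import *
im,D=vision.get_image("scene");cv2.imwrite("pics/s4.png",cv2.resize(im[110:290,150:390],None,fx=3.3,fy=3.3,interpolation=cv2.INTER_CUBIC))
np.savez("/tmp/s4.npz",im=im,D=D)
E
```

```text
clock: 9.47
position: [0.4917, 0.1851, 0.203]
ee_rot: [2.838, -0.259, 1.186]
force: [-0.7, 0.7, -0.4]
width: 0.343
[-0.731  0.201 -0.207  2.395  1.454  0.727  2.36 ]
(array([-4.53,  0.62,  4.38]), array([-0.5, -0.3, -0.6])) rotonly [-0.5 -0.3 -0.6]
```

View pics/s4.png

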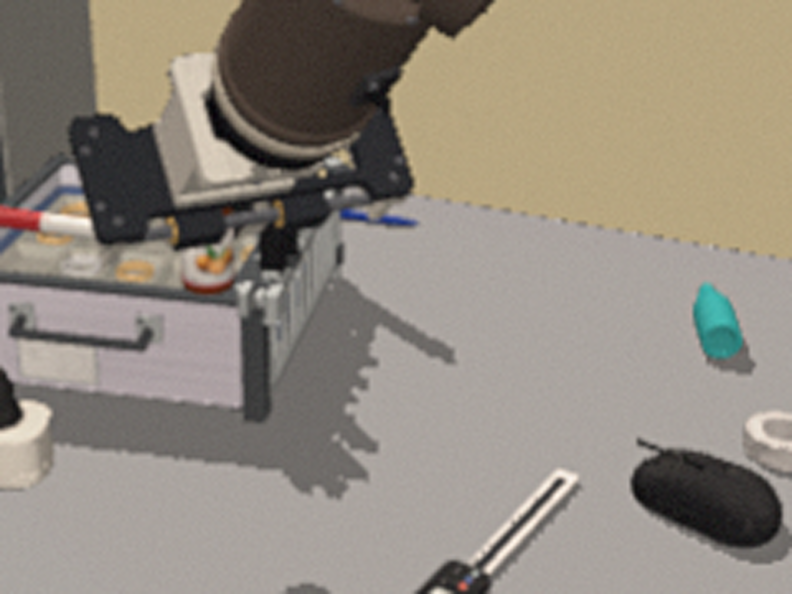

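```bash
python3 -m handwheel '[{"tx":-1,"ty":0.1,"tz":1,"wx":0,"wy":0,"wz":0,"claw":0.2},{"tx":-2.5,"ty":0.3,"tz":2.5,"wx":-0.2,"wy":0,"wz":0,"claw":0.2},{"tx":-4.5,"ty":0.6,"tz":4.4,"wx":-0.4,"wy":-0.2,"wz":-0.4,"claw":0.2},{"tx":-6.5,"ty":0.6,"tz":6.4,"wx":-0.4,"wy":-0.2,"wz":-0.4,"claw":0.2},{"tx":-8,"ty":0.6,"tz":7.9,"wx":-0.4,"wy":-0.2,"wz":-0.4,"claw":0.2},{"tx":-9,"ty":0.6,"tz":8.9,"wx":-0.4,"wy":-0.2,"wz":-0.4,"claw":0.2},{"tx":-9.5,"ty":0.6,"tz":9.4,"wx":-0.4,"wy":-0.2,"wz":-0.4,"claw":0.2},{"tx":-9.5,"ty":0.6,"tz":9.4,"wx":-0.4,"wy":-0.2,"wz":-0.4,"claw":0.2}]'
python3 g2.py -10 .49 .18 .052
python3 - <<'E'
from h import *
im,D=vision.get_image("scene");cv2.imwrite("pics/s5.png",cv2.resize(im[150:330,130:370],None,fx=3.3,fy=3.3,interpolation=cv2.INTER_CUBIC))
E
```

```text
clock: 10.18
position: [0.4911, 0.1757, 0.0671]
ee_rot: [2.827, -0.262, 1.171]
force: [0.6, 0.5, -0.7]
width: 0.345
[-0.714  0.563 -0.238  2.498  1.92   0.865  1.755]
(array([-1.2 , -0.4 ,  0.93]), array([ 0.4,  0. , -0.4])) rotonly [ 0.4  0.  -0.4]
```

View pics/s5.png

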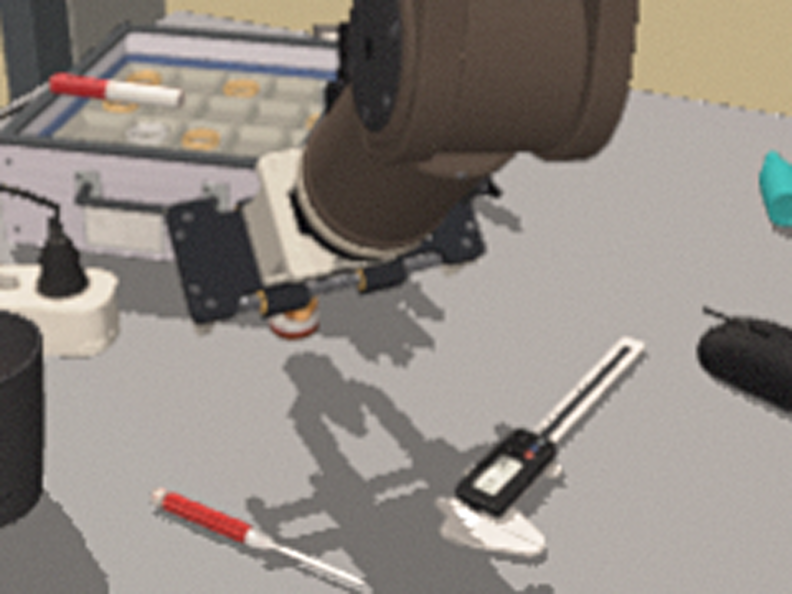

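```bash
python3 -m handwheel '[{"tx":-0.4,"ty":0,"tz":0.4,"wx":0.2,"wy":0,"wz":-0.2,"claw":0.2},{"tx":-0.8,"ty":0,"tz":0.8,"wx":0.4,"wy":0,"wz":-0.4,"claw":0.2},{"tx":-0.9,"ty":0,"tz":0.9,"wx":0.4,"wy":0,"wz":-0.4,"claw":0.2},{"tx":-1,"ty":0,"tz":1,"wx":0.4,"wy":0,"wz":-0.4,"claw":0.2},{"tx":-1,"ty":0,"tz":1,"wx":0.4,"wy":0,"wz":-0.4,"claw":0.2}]'
python3 -m handwheel '[{"tx":-0.07,"ty":0,"tz":0.07,"wx":0,"wy":0,"wz":0,"claw":0.2},{"tx":-0.07,"ty":0,"tz":0.07,"wx":0,"wy":0,"wz":0,"claw":0.2}]'
python3 g2.py -10 .49 .18 .052
```

```text
clock: 10.65
position: [0.4915, 0.1762, 0.0548]
ee_rot: [2.832, -0.25, 1.177]
force: [-0.2, -0.6, -0.1]
width: 0.345
clock: 10.82
position: [0.4916, 0.1763, 0.0539]
ee_rot: [2.832, -0.25, 1.177]
force: [-0.1, -0.1, -1.0]
width: 0.347
[-0.705  0.605 -0.248  2.507  1.973  0.895  1.702]
(array([-0.29, -0.34, -0.02]), array([-0.1, -0.1, -0.1])) rotonly [-0.1 -0.1 -0.1]
```

```bash
for i in 1 2; do python3 -m handwheel '[{"tx":-0.07,"ty":0,"tz":0.07,"wx":0,"wy":0,"wz":0,"claw":0.2},{"tx":-0.14,"ty":0,"tz":0.14,"wx":0,"wy":0,"wz":0,"claw":0.2},{"tx":-0.14,"ty":0,"tz":0.14,"wx":0,"wy":0,"wz":0,"claw":0.2}]'|egrep 'pos|force'; done
```

```text
position: [0.4915, 0.1762, 0.0517]
force: [0.7, 0.0, -1.0]
position: [0.4915, 0.1762, 0.0497]
force: [-0.0, -0.1, -1.2]
```

```bash
for i in 1 2 3; do python3 -m handwheel '[{"tx":-0.07,"ty":0,"tz":0.07,"wx":0,"wy":0,"wz":0,"claw":0.2},{"tx":-0.07,"ty":0,"tz":0.07,"wx":0,"wy":0,"wz":0,"claw":0.2}]'|egrep 'pos|force'; done
python3 - <<'E'
from h import *
im,D=vision.get_image("scene");cv2.imwrite("pics/s6.png",cv2.resize(im[210:290,170:290],None,fx=6.6,fy=6.6,interpolation=cv2.INTER_CUBIC))
P=cloud("scene",D)
print(P[245:262:2,222,2].round(4),P[245:262:2,218,2].round(4))
E
```

```text
position: [0.4915, 0.1762, 0.0487]
force: [0.3, 0.2, -0.4]
position: [0.4916, 0.1762, 0.0479]
force: [-0.0, 0.4, 0.4]
position: [0.4919, 0.176, 0.0477]
force: [-4.1, -1.3, 10.3]
[ 0.0825  0.0795  0.0777  0.0226  0.0197  0.0147  0.0088  0.0025 -0.0004] [ 0.0848  0.0817  0.0784  0.0717  0.0216  0.014   0.0096  0.0048 -0.0004]
```

View pics/s6.png

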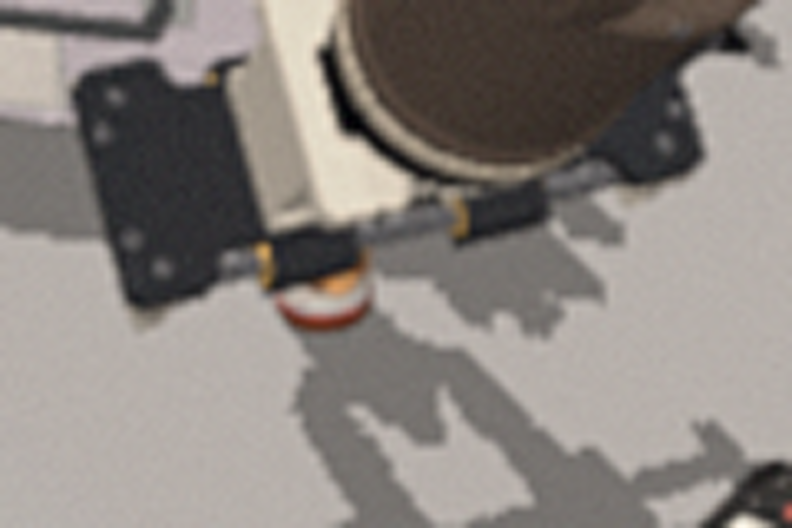

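Contact at TCP z 0.0478 (10 N up): the foot is on the desk, and s6 shows the foot rim at crop (322,322). Releasing.

```bash
python3 -m handwheel '[{"tx":0.05,"ty":0,"tz":-0.05,"wx":0,"wy":0,"wz":0,"claw":0.45},{"tx":0.05,"ty":0,"tz":-0.05,"wx":0,"wy":0,"wz":0,"claw":0.75},{"tx":0.05,"ty":0,"tz":-0.05,"wx":0,"wy":0,"wz":0,"claw":0.75},{"tx":0.05,"ty":0,"tz":-0.05,"wx":0,"wy":0,"wz":0,"claw":0.75},{"tx":0.05,"ty":0,"tz":-0.05,"wx":0,"wy":0,"wz":0,"claw":0.75},{"tx":0.05,"ty":0,"tz":-0.05,"wx":0,"wy":0,"wz":0,"claw":0.75}]'
python3 - <<'E'
from h import *
for n in("scene","top"):
    im,D=vision.get_image(n);cv2.imwrite(f"pics/{n}7.png",cv2.resize(im[210:290,170:290] if n=="scene" else im[190:250,180:270],None,fx=6.6,fy=6.6,interpolation=cv2.INTER_CUBIC))
E
```

```text
clock: 12.37
position: [0.4915, 0.1762, 0.0475]
ee_rot: [2.832, -0.249, 1.176]
force: [-0.7, 0.4, 0.1]
width: 0.724
```

View pics/scene7.png

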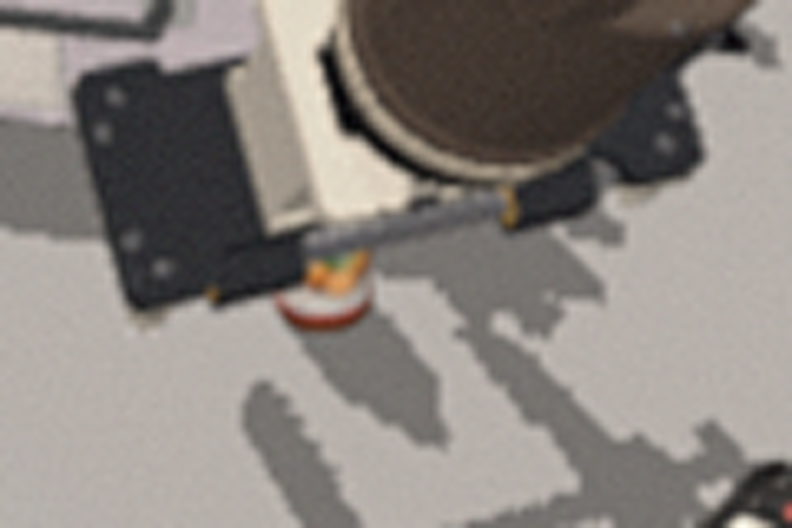

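```bash
python3 -m handwheel '[{"tx":0.4,"ty":0,"tz":-1,"wx":0,"wy":0,"wz":0,"claw":0.75},{"tx":1,"ty":0,"tz":-2.5,"wx":0,"wy":0,"wz":0,"claw":0.75},{"tx":2,"ty":0,"tz":-4.5,"wx":0,"wy":0,"wz":0,"claw":0.75},{"tx":3.5,"ty":0,"tz":-6.5,"wx":0,"wy":0,"wz":0,"claw":0.75},{"tx":5.5,"ty":0,"tz":-8.5,"wx":0,"wy":0,"wz":0,"claw":0.75},{"tx":7.5,"ty":0,"tz":-10.5,"wx":0,"wy":0,"wz":0,"claw":0.75},{"tx":9.5,"ty":0,"tz":-12.5,"wx":0,"wy":0,"wz":0,"claw":0.75},{"tx":11,"ty":0,"tz":-14,"wx":0,"wy":0,"wz":0,"claw":0.75}]'
cat > g3.py <<'E'
from h import *
import sys
yd=np.array([-.677,.736,0]); 
x,y,zz,sg=[float(v) for v in sys.argv[1:5]]
Rt=tool(sg*yd,[0,0,-1.])
s=sensors.observe(); print(s["joints"].round(3)); print(rows_to([x,y,zz],Rt), "rotonly",rows_to(s["position"],Rt)[1])
E
python3 g3.py .702 -.0142 .22 1;python3 g3.py .702 -.0142 .22 -1
python3 - <<'E'
from h import *
for n in("scene","top"):
    im,D=vision.get_image(n);cv2.imwrite(f"pics/{n}8.png",cv2.resize(im,(800,600)))
    np.savez(f"/tmp/{n}8.npz",im=im,D=D)
E
```

```text
clock: 13.13
position: [0.47, 0.1797, 0.2266]
ee_rot: [2.834, -0.25, 1.178]
force: [1.0, -0.3, -0.1]
width: 0.748
[-0.77   0.121 -0.204  2.401  1.33   0.749  2.476]
(array([18.07, 15.08, 18.99]), array([-49.8, -24.3, 119.4])) rotonly [-49.8 -24.3 119.4]
[-0.77   0.121 -0.204  2.401  1.33   0.749  2.476]
(array([18.07, 15.08, 18.99]), array([ 20.5, -42. , -49.8])) rotonly [ 20.5 -42.  -49.8]
```

View pics/scene8.png

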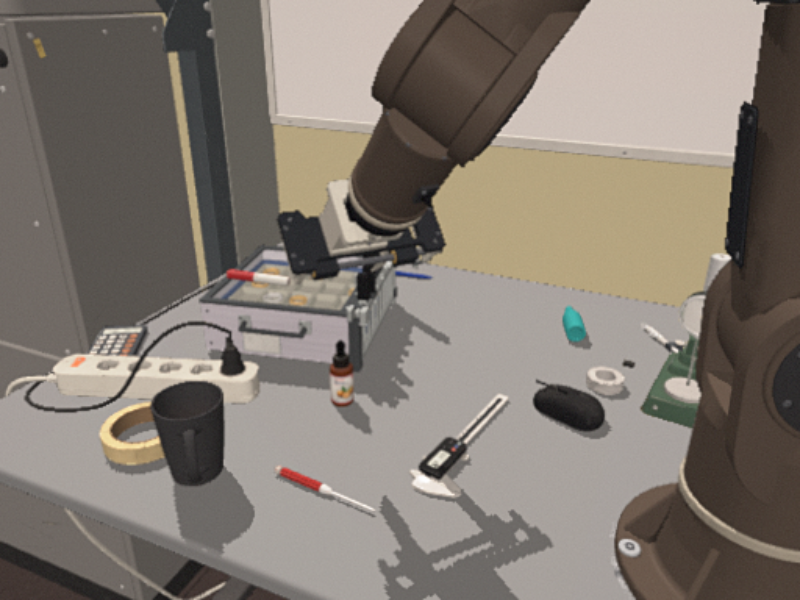

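Picture scene8: the brown bottle stands upright at (342,380), free of the gripper, well left of the gate. Now I go to the keep-bolt catch, turning the wrist back the long way to unwind it.

```bash
python3 g3.py .66 0.02 .27 1
```

```text
[-0.77   0.12  -0.204  2.399  1.333  0.75   2.472]
(array([18.11, 12.47, 12.19]), array([-50. , -24.2, 119.2])) rotonly [-50.  -24.2 119.2]
```

```bash
python3 -m handwheel '[{"tx":1,"ty":0.7,"tz":0.6,"wx":-2.6,"wy":-1.3,"wz":6.3,"claw":0.75},{"tx":2,"ty":1.3,"tz":1.3,"wx":-5.3,"wy":-2.6,"wz":12.6,"claw":0.75},{"tx":3,"ty":2,"tz":2,"wx":-8,"wy":-3.9,"wz":19,"claw":0.75},{"tx":4,"ty":2.7,"tz":2.6,"wx":-10.6,"wy":-5.2,"wz":25.2,"claw":0.75},{"tx":5,"ty":3.4,"tz":3.2,"wx":-13.2,"wy":-6.4,"wz":31.5,"claw":0.75},{"tx":6,"ty":4,"tz":4,"wx":-16,"wy":-7.7,"wz":38,"claw":0.75},{"tx":7,"ty":4.7,"tz":4.6,"wx":-18.5,"wy":-9,"wz":44,"claw":0.75},{"tx":8,"ty":5.4,"tz":5.3,"wx":-21.2,"wy":-10.3,"wz":50.5,"claw":0.75},{"tx":9,"ty":6,"tz":6,"wx":-24,"wy":-11.6,"wz":57,"claw":0.75},{"tx":10,"ty":6.7,"tz":6.6,"wx":-26.5,"wy":-12.9,"wz":63.2,"claw":0.75},{"tx":11,"ty":7.4,"tz":7.2,"wx":-29,"wy":-14.1,"wz":69.5,"claw":0.75},{"tx":12,"ty":8,"tz":8,"wx":-31.8,"wy":-15.4,"wz":75.6,"claw":0.75}]'
python3 g3.py .66 0.02 .27 1
```

```text
clock: 14.23
position: [0.5954, 0.0754, 0.2515]
ee_rot: [2.095, -2.23, 0.528]
force: [0.2, 0.0, 0.4]
width: 0.754
[-0.429  0.323  0.021  1.772  0.392  0.999  2.463]
(array([ 5.23, -6.88,  1.06]), array([-17.9,  -9.3,  43.4])) rotonly [-17.9  -9.3  43.4]
```

```bash
python3 -m handwheel '[{"tx":0.8,"ty":-1,"tz":0.2,"wx":-2.6,"wy":-1.3,"wz":6.2,"claw":0.75},{"tx":1.6,"ty":-2,"tz":0.4,"wx":-5.1,"wy":-2.6,"wz":12.4,"claw":0.75},{"tx":2.4,"ty":-3,"tz":0.5,"wx":-7.7,"wy":-4,"wz":18.6,"claw":0.75},{"tx":3.2,"ty":-4,"tz":0.6,"wx":-10.2,"wy":-5.3,"wz":24.8,"claw":0.75},{"tx":4,"ty":-5,"tz":0.8,"wx":-12.8,"wy":-6.6,"wz":31,"claw":0.75},{"tx":4.8,"ty":-6,"tz":0.9,"wx":-15.3,"wy":-8,"wz":37.2,"claw":0.75},{"tx":5.2,"ty":-6.9,"tz":1.1,"wx":-17.9,"wy":-9.3,"wz":43.4,"claw":0.75}]'
python3 g3.py .702 -.0142 .22 1; python3 g3.py .702 -.0142 .22 -1
python3 -m handwheel '[{"tx":0,"ty":0,"tz":0,"wx":0,"wy":0,"wz":6.5,"claw":0.75},{"tx":0,"ty":0,"tz":0,"wx":0,"wy":0,"wz":13,"claw":0.75},{"tx":0,"ty":0,"tz":0,"wx":0,"wy":0,"wz":20,"claw":0.75},{"tx":0,"ty":0,"tz":0,"wx":0,"wy":0,"wz":27,"claw":0.75},{"tx":0,"ty":0,"tz":0,"wx":0,"wy":0,"wz":34,"claw":0.75},{"tx":0,"ty":0,"tz":0,"wx":0,"wy":0,"wz":41,"claw":0.75},{"tx":0,"ty":0,"tz":0,"wx":0,"wy":0,"wz":48,"claw":0.75},{"tx":0,"ty":0,"tz":0,"wx":0,"wy":0,"wz":55,"claw":0.75},{"tx":0,"ty":0,"tz":0,"wx":0,"wy":0,"wz":62,"claw":0.75},{"tx":0,"ty":0,"tz":0,"wx":0,"wy":0,"wz":69,"claw":0.75},{"tx":0,"ty":0,"tz":0,"wx":0,"wy":0,"wz":76,"claw":0.75},{"tx":0,"ty":0,"tz":0,"wx":0,"wy":0,"wz":83,"claw":0.75}]'
python3 g3.py .702 -.0142 .22 -1
```

```text
clock: 14.82
position: [0.6609, 0.0196, 0.2696]
ee_rot: [1.138, -2.927, 0.0]
force: [0.6, 0.1, -0.5]
width: 0.748
[-0.192  0.475  0.127  1.44  -0.061  1.231  2.254]
(array([-0.75, -5.27,  4.96]), array([ 0. , -0. , -0.1])) rotonly [ 0.  -0.  -0.1]
[-0.192  0.475  0.127  1.44  -0.061  1.231  2.254]
(array([-0.75, -5.27,  4.96]), array([-1.000e-01, -0.000e+00,  1.799e+02])) rotonly [-1.000e-01 -0.000e+00  1.799e+02]
clock: 15.82
position: [0.6598, 0.0208, 0.269]
ee_rot: [-1.088, -2.947, 0.005]
force: [-0.6, -0.0, -0.2]
width: 0.748
[-0.408  0.496  0.464  1.464 -0.224  1.236  0.945]
(array([-5.48,  0.09,  4.9 ]), array([-0.1,  0.2, 96.9])) rotonly [-0.1  0.2 96.9]
```

```bash
python3 -m handwheel '[{"tx":-0.5,"ty":0,"tz":0,"wx":0,"wy":0,"wz":7,"claw":0.75},{"tx":-1,"ty":0,"tz":0,"wx":0,"wy":0,"wz":14,"claw":0.75},{"tx":-1.5,"ty":0,"tz":0,"wx":0,"wy":0,"wz":21,"claw":0.75},{"tx":-2,"ty":0,"tz":0.5,"wx":0,"wy":0,"wz":28,"claw":0.75},{"tx":-2.5,"ty":0,"tz":1,"wx":0,"wy":0,"wz":35,"claw":0.75},{"tx":-3,"ty":0,"tz":1.5,"wx":0,"wy":0,"wz":42,"claw":0.75},{"tx":-3.5,"ty":0,"tz":2,"wx":0,"wy":0,"wz":49,"claw":0.75},{"tx":-4,"ty":0,"tz":2.5,"wx":0,"wy":0,"wz":56,"claw":0.75},{"tx":-4.5,"ty":0,"tz":3,"wx":0,"wy":0,"wz":63,"claw":0.75},{"tx":-5,"ty":0,"tz":3.5,"wx":0,"wy":0,"wz":70,"claw":0.75},{"tx":-5.5,"ty":0,"tz":4,"wx":0,"wy":0,"wz":77,"claw":0.75},{"tx":-5.5,"ty":0.1,"tz":4.9,"wx":0,"wy":0,"wz":84,"claw":0.75}]'
python3 g3.py .702 -.0142 .22 -1
```

```text
clock: 16.82
position: [0.7032, -0.015, 0.2206]
ee_rot: [2.779, 1.459, -0.002]
force: [0.6, 0.2, -0.5]
width: 0.751
[-0.507  0.681  0.807  1.425 -0.497  1.246 -0.258]
(array([-0.  , -0.15,  0.06]), array([ 0.1,  0.1, 12.8])) rotonly [ 0.1  0.1 12.8]
```

```bash
python3 -m handwheel '[{"tx":0,"ty":-0.4,"tz":0.5,"wx":0.1,"wy":0.1,"wz":6.5,"claw":0.85},{"tx":0,"ty":-0.7,"tz":1,"wx":0.1,"wy":0.1,"wz":12.8,"claw":0.85},{"tx":0,"ty":-0.7,"tz":2,"wx":0.1,"wy":0.1,"wz":12.8,"claw":0.85},{"tx":0,"ty":-0.7,"tz":2.5,"wx":0.1,"wy":0.1,"wz":12.8,"claw":0.85},{"tx":0,"ty":-0.7,"tz":2.5,"wx":0.1,"wy":0.1,"wz":12.8,"claw":0.85}]'
python3 g3.py .702 -.0142 .132 -1
python3 - <<'E'
from h import *
im,D=vision.get_image("scene");cv2.imwrite("pics/s9.png",cv2.resize(im[120:240,170:330],None,fx=5,fy=5,interpolation=cv2.INTER_CUBIC))
im,D=vision.get_image("top");cv2.imwrite("pics/t9.png",cv2.resize(im[110:220,180:320],None,fx=5,fy=5,interpolation=cv2.INTER_CUBIC))
E
```

```text
clock: 17.23
position: [0.6967, -0.0093, 0.1945]
ee_rot: [-2.918, -1.159, 0.002]
force: [0.8, -0.4, -0.5]
width: 0.85
[-0.54   0.708  0.848  1.477 -0.55   1.207 -0.428]
(array([0.06, 0.73, 6.25]), array([-0.1,  0. ,  0.7])) rotonly [-0.1  0.   0.7]
```

View pics/s9.png

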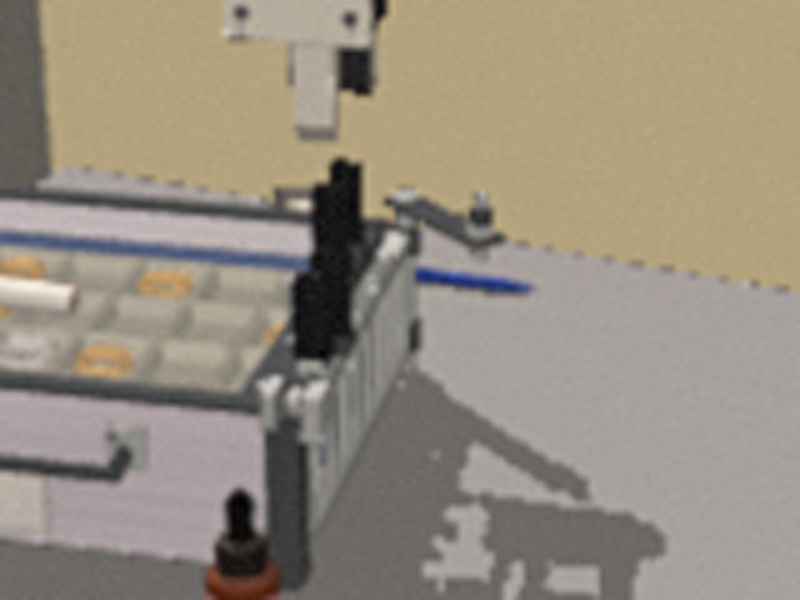

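View pics/t9.png

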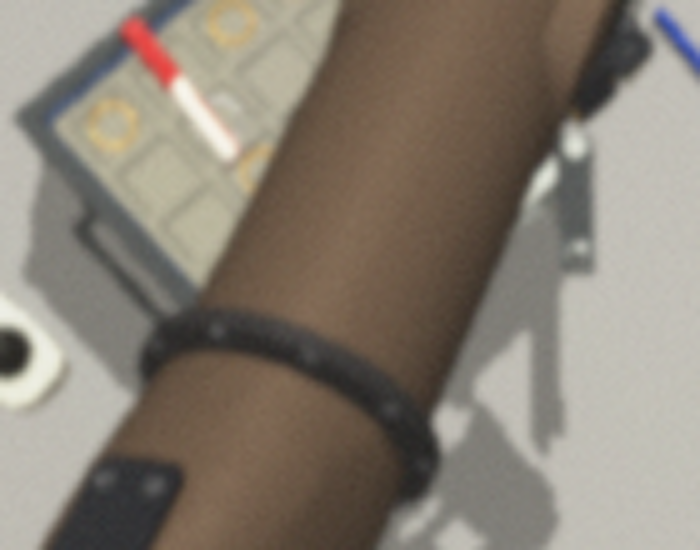

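```bash
python3 - <<'E'
from h import *
yd=np.array([-.677,.736,0]);xd=np.array([.736,.677,0]);K=np.array([.702,-.0142,0])
up=np.array([0,0,1.])
def c(p): q=pix("scene",[p])[0]; return ((q-[170,120])*5).round(0)
for off in(-.017+.007,.026): 
    print("post top", [c(K+yd*(off+a)+xd*b+up*.15) for a,b in((-.007,-.01),(.007,-.01),(.007,.01))])
s=sensors.observe();T=s["position"]
print("finger tip",[c(T+yd*a+xd*b-up*.014) for a,b in((.039,-.0095),(.039,.0095),(.058,-.0095),(.058,.0095))])
E
```

```text
post top [array([361., 154.]), array([355., 162.]), array([319., 160.])]
post top [array([345., 176.]), array([339., 185.]), array([303., 182.])]
finger tip [array([332., 135.]), array([297., 132.]), array([323., 147.]), array([287., 144.])]
```

Picture s9: the near finger at (315,90) hangs over the sliding tab's outer side. Projected post tops match the picture within about 1 px. Descend.

```bash
python3 -m handwheel '[{"tx":0,"ty":0,"tz":1,"wx":0,"wy":0,"wz":0.7,"claw":0.85},{"tx":0,"ty":0,"tz":2.5,"wx":0,"wy":0,"wz":0.7,"claw":0.85},{"tx":0,"ty":0,"tz":4.2,"wx":0,"wy":0,"wz":0.7,"claw":0.85},{"tx":0,"ty":0,"tz":5.6,"wx":0,"wy":0,"wz":0.7,"claw":0.85},{"tx":0,"ty":0,"tz":6.3,"wx":0,"wy":0,"wz":0.7,"claw":0.85},{"tx":0,"ty":0,"tz":6.3,"wx":0,"wy":0,"wz":0.7,"claw":0.85}]'
python3 g3.py .702 -.0142 .132 -1
```

```text
clock: 17.83
position: [0.697, -0.0091, 0.132]
ee_rot: [-2.927, -1.136, -0.001]
force: [-1.0, 0.0, 0.1]
width: 0.846
[-0.526  0.765  0.812  1.541 -0.601  1.1   -0.403]
(array([0.02, 0.71, 0.  ]), array([-0.1, -0.1, -0.2])) rotonly [-0.1 -0.1 -0.2]
```

```bash
python3 -m handwheel '[{"tx":0,"ty":0.1,"tz":0,"wx":0,"wy":0,"wz":0,"claw":0.7},{"tx":0,"ty":0.3,"tz":0,"wx":0,"wy":0,"wz":0,"claw":0.6},{"tx":0,"ty":0.5,"tz":0,"wx":0,"wy":0,"wz":0,"claw":0.55},{"tx":0,"ty":0.7,"tz":0,"wx":0,"wy":0,"wz":0,"claw":0.5},{"tx":0,"ty":0.7,"tz":0,"wx":0,"wy":0,"wz":0,"claw":0.45},{"tx":0,"ty":0.7,"tz":0,"wx":0,"wy":0,"wz":0,"claw":0.45},{"tx":0,"ty":0.7,"tz":0,"wx":0,"wy":0,"wz":0,"claw":0.45},{"tx":0,"ty":0.7,"tz":0,"wx":0,"wy":0,"wz":0,"claw":0.45},{"tx":0,"ty":0.7,"tz":0,"wx":0,"wy":0,"wz":0,"claw":0.45}]' 25
python3 -m handwheel '[{"tx":0,"ty":0,"tz":0,"wx":0,"wy":0,"wz":0,"claw":0.2},{"tx":0,"ty":0,"tz":0,"wx":0,"wy":0,"wz":0,"claw":0.2},{"tx":0,"ty":0,"tz":0,"wx":0,"wy":0,"wz":0,"claw":0.2},{"tx":0,"ty":0,"tz":0,"wx":0,"wy":0,"wz":0,"claw":0.2},{"tx":0,"ty":0,"tz":0,"wx":0,"wy":0,"wz":0,"claw":0.2},{"tx":0,"ty":0,"tz":0,"wx":0,"wy":0,"wz":0,"claw":0.2}]' 25
python3 g3.py .702 -.0142 .132 -1
```

```text
clock: 18.58
position: [0.7028, -0.0142, 0.1341]
ee_rot: [-2.927, -1.137, -0.005]
force: [-1.6, 3.6, 1.9]
width: 0.451
clock: 19.08
position: [0.701, -0.0121, 0.134]
ee_rot: [-2.922, -1.137, -0.001]
force: [-9.7, 8.6, 9.7]
width: 0.362
[-0.515  0.769  0.81   1.526 -0.603  1.112 -0.399]
(array([-0.07,  0.22,  0.2 ]), array([-0.3, -0.2, -0.1])) rotonly [-0.3 -0.2 -0.1]
```

```bash
python3 -m handwheel '[{"tx":0,"ty":-0.1,"tz":-0.1,"wx":0,"wy":0,"wz":0,"claw":0.2},{"tx":0,"ty":-0.2,"tz":-0.2,"wx":0,"wy":0,"wz":0,"claw":0.2},{"tx":0,"ty":-0.2,"tz":-0.2,"wx":0,"wy":0,"wz":0,"claw":0.2},{"tx":0,"ty":-0.2,"tz":-0.2,"wx":0,"wy":0,"wz":0,"claw":0.2}]' 40
python3 -m handwheel '[{"tx":0,"ty":-0.2,"tz":-0.2,"wx":0,"wy":0,"wz":0,"claw":0.45},{"tx":0,"ty":0,"tz":-0.2,"wx":0,"wy":0,"wz":0,"claw":0.7},{"tx":0,"ty":0,"tz":-0.2,"wx":0,"wy":0,"wz":0,"claw":0.7},{"tx":0,"ty":0,"tz":-0.2,"wx":0,"wy":0,"wz":0,"claw":0.7},{"tx":0,"ty":0,"tz":-0.5,"wx":0,"wy":0,"wz":0,"claw":0.7},{"tx":0,"ty":0,"tz":-2.5,"wx":0,"wy":0,"wz":0,"claw":0.7},{"tx":0,"ty":0,"tz":-5,"wx":0,"wy":0,"wz":0,"claw":0.7},{"tx":0,"ty":0,"tz":-7,"wx":0,"wy":0,"wz":0,"claw":0.85},{"tx":0,"ty":0,"tz":-8,"wx":0,"wy":0,"wz":0,"claw":0.85}]'
python3 - <<'E'
from h import *
im,D=vision.get_image("scene");cv2.imwrite("pics/s10.png",cv2.resize(im[120:240,170:330],None,fx=5,fy=5,interpolation=cv2.INTER_CUBIC))
E
python3 g3.py .6035 .0609 .2 -1
```

```text
clock: 19.42
position: [0.701, -0.0122, 0.1341]
ee_rot: [-2.927, -1.137, -0.003]
force: [3.9, 2.8, -12.5]
width: 0.357
clock: 20.17
position: [0.7022, -0.0141, 0.2194]
ee_rot: [2.928, 1.136, 0.01]
force: [0.5, -0.4, 1.1]
width: 0.797
[-0.536  0.694  0.865  1.438 -0.542  1.25  -0.449]
(array([ -2.28, -12.24,   1.96]), array([ 0.2, -0.4, -0.2])) rotonly [ 0.2 -0.4 -0.2]
```

View pics/s10.png

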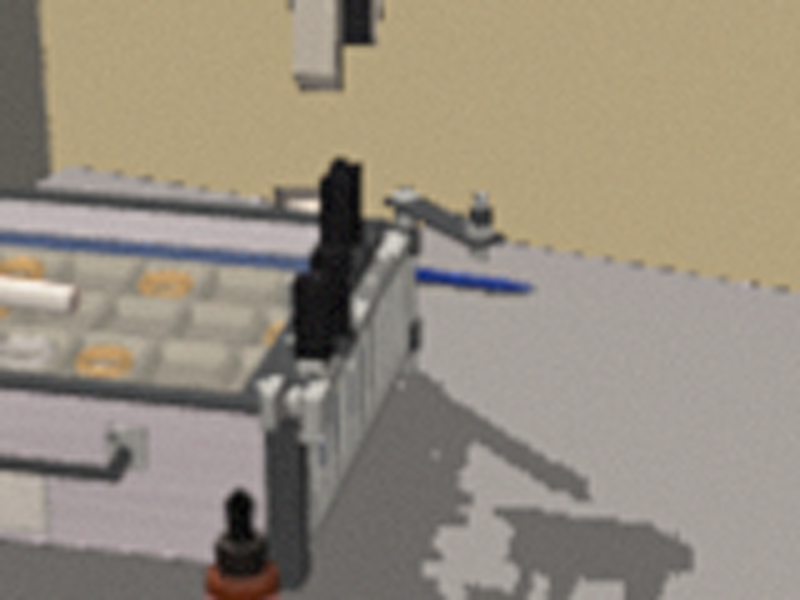

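Picture s10: the keep tab now stands against its fixed post (340,205). The squeeze centred about 2 mm further along +y than estimated, so I carry that correction to the gate catch.

```bash
python3 -m handwheel '[{"tx":-0.5,"ty":-3,"tz":0,"wx":0,"wy":-0.2,"wz":0,"claw":0.85},{"tx":-1,"ty":-6,"tz":0,"wx":0.1,"wy":-0.4,"wz":-0.1,"claw":0.85},{"tx":-1.7,"ty":-9,"tz":0,"wx":0.2,"wy":-0.4,"wz":-0.2,"claw":0.85},{"tx":-2.2,"ty":-11.5,"tz":0.5,"wx":0.2,"wy":-0.4,"wz":-0.2,"claw":0.85},{"tx":-2.3,"ty":-12.8,"tz":1.2,"wx":0.2,"wy":-0.4,"wz":-0.2,"claw":0.85},{"tx":-2.3,"ty":-13,"tz":2,"wx":0.2,"wy":-0.4,"wz":-0.2,"claw":0.85},{"tx":-2.3,"ty":-13,"tz":2,"wx":0.2,"wy":-0.4,"wz":-0.2,"claw":0.85}]'
python3 - <<'E'
from h import *
im,D=vision.get_image("scene");cv2.imwrite("pics/s11.png",cv2.resize(im[120:240,170:330],None,fx=5,fy=5,interpolation=cv2.INTER_CUBIC))
yd=np.array([-.677,.736,0]);xd=np.array([.736,.677,0]);K=np.array([.602,.0625,0])
up=np.array([0,0,1.])
def c(p): q=pix("scene",[p])[0]; return ((q-[170,120])*5).round(0)
for off in(-.017+.007,.026): 
    print("post top", [c(K+yd*(off+a)+xd*b+up*.15) for a,b in((-.007,-.01),(.007,-.01),(.007,.01))])
s=sensors.observe();T=s["position"]
print("finger tip",[c(T+yd*a+xd*b-up*.014) for a,b in((.039,-.0095),(.039,.0095),(.058,-.0095),(.058,.0095))])
E
python3 g3.py .602 .0625 .132 -1
```

```text
clock: 20.8
position: [0.5952, 0.0685, 0.194]
ee_rot: [-2.923, -1.144, 0.011]
force: [0.6, 0.0, -0.1]
width: 0.853
post top [array([346., 240.]), array([339., 251.]), array([300., 247.])]
post top [array([329., 268.]), array([322., 279.]), array([281., 276.])]
finger tip [array([315., 229.]), array([275., 226.]), array([304., 245.]), array([264., 241.])]
[-0.794  0.564  0.908  1.738 -0.494  1.093 -0.549]
(array([0.13, 0.78, 6.29]), array([-0.2,  0.3,  0. ])) rotonly [-0.2  0.3  0. ]
```

View pics/s11.png

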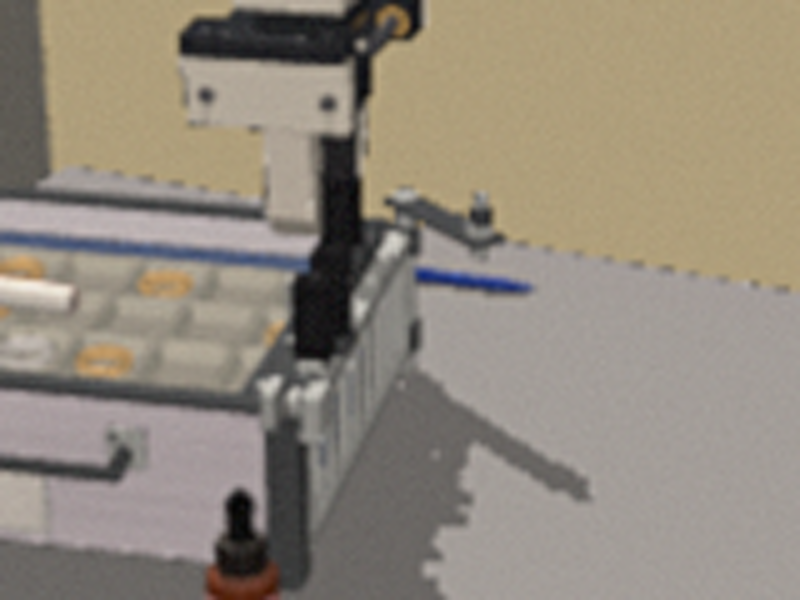

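```bash
python3 -m handwheel '[{"tx":-0.1,"ty":0,"tz":1,"wx":-0.2,"wy":0.3,"wz":0,"claw":0.85},{"tx":-0.2,"ty":0,"tz":2.5,"wx":-0.2,"wy":0.3,"wz":0,"claw":0.85},{"tx":-0.2,"ty":0,"tz":4.2,"wx":-0.2,"wy":0.3,"wz":0,"claw":0.85},{"tx":-0.2,"ty":0,"tz":5.6,"wx":-0.2,"wy":0.3,"wz":0,"claw":0.85},{"tx":-0.2,"ty":0,"tz":6.2,"wx":-0.2,"wy":0.3,"wz":0,"claw":0.85},{"tx":-0.2,"ty":0,"tz":6.2,"wx":-0.2,"wy":0.3,"wz":0,"claw":0.85}]' 25
python3 -m handwheel '[{"tx":0,"ty":0.1,"tz":0,"wx":0,"wy":0,"wz":0,"claw":0.7},{"tx":0,"ty":0.3,"tz":0,"wx":0,"wy":0,"wz":0,"claw":0.6},{"tx":0,"ty":0.5,"tz":0,"wx":0,"wy":0,"wz":0,"claw":0.55},{"tx":0,"ty":0.7,"tz":0,"wx":0,"wy":0,"wz":0,"claw":0.5},{"tx":0,"ty":0.75,"tz":0,"wx":0,"wy":0,"wz":0,"claw":0.45},{"tx":0,"ty":0.75,"tz":0,"wx":0,"wy":0,"wz":0,"claw":0.2},{"tx":0,"ty":0.75,"tz":0,"wx":0,"wy":0,"wz":0,"claw":0.2},{"tx":0,"ty":0.75,"tz":0,"wx":0,"wy":0,"wz":0,"claw":0.2},{"tx":0,"ty":0.75,"tz":0,"wx":0,"wy":0,"wz":0,"claw":0.2},{"tx":0,"ty":0.75,"tz":0,"wx":0,"wy":0,"wz":0,"claw":0.2},{"tx":0,"ty":0.75,"tz":0,"wx":0,"wy":0,"wz":0,"claw":0.2},{"tx":0,"ty":0.75,"tz":0,"wx":0,"wy":0,"wz":0,"claw":0.2}]' 25
python3 g3.py .602 .0625 .132 -1
```

```text
clock: 21.35
position: [0.5947, 0.0647, 0.1328]
ee_rot: [2.927, 1.14, -0.001]
force: [0.4, 0.2, 0.3]
width: 0.851
clock: 22.35
position: [0.5999, 0.0608, 0.1341]
ee_rot: [-2.926, -1.142, -0.003]
force: [-1.8, 3.6, 5.6]
width: 0.365
[-0.741  0.628  0.849  1.8   -0.564  0.974 -0.483]
(array([0.27, 0.02, 0.21]), array([-0. , -0.1,  0. ])) rotonly [-0.  -0.1  0. ]
```

The catch is squeezed (33.6 mm). Now I swing along the arc, watching the force.

```bash
python3 -m handwheel '[{"tx":-0.4,"ty":0,"tz":0,"wx":0,"wy":0,"wz":-1.2,"claw":0.2},{"tx":-0.81,"ty":0.02,"tz":0,"wx":0,"wy":0,"wz":-2.5,"claw":0.2},{"tx":-1.62,"ty":0.07,"tz":0,"wx":0,"wy":0,"wz":-5,"claw":0.2},{"tx":-2.43,"ty":0.16,"tz":0,"wx":0,"wy":0,"wz":-7.5,"claw":0.2},{"tx":-3.23,"ty":0.28,"tz":0,"wx":0,"wy":0,"wz":-10,"claw":0.2},{"tx":-4.03,"ty":0.44,"tz":0,"wx":0,"wy":0,"wz":-12.5,"claw":0.2},{"tx":-4.81,"ty":0.63,"tz":0,"wx":0,"wy":0,"wz":-15,"claw":0.2},{"tx":-4.81,"ty":0.63,"tz":0,"wx":0,"wy":0,"wz":-15,"claw":0.2}]' 35
python3 - <<'E'
from h import *
print(sensors.observe()["joints"].round(3))
im,D=vision.get_image("scene");cv2.imwrite("pics/s12.png",cv2.resize(im[120:240,170:330],None,fx=5,fy=5,interpolation=cv2.INTER_CUBIC))
E
```

```text
clock: 23.02
position: [0.5681, 0.0217, 0.1341]
ee_rot: [2.752, 1.516, 0.002]
force: [1.6, 3.6, 1.4]
width: 0.362
[-0.673  0.552  0.789  1.884 -0.492  0.909 -0.21 ]
```

View pics/s12.png

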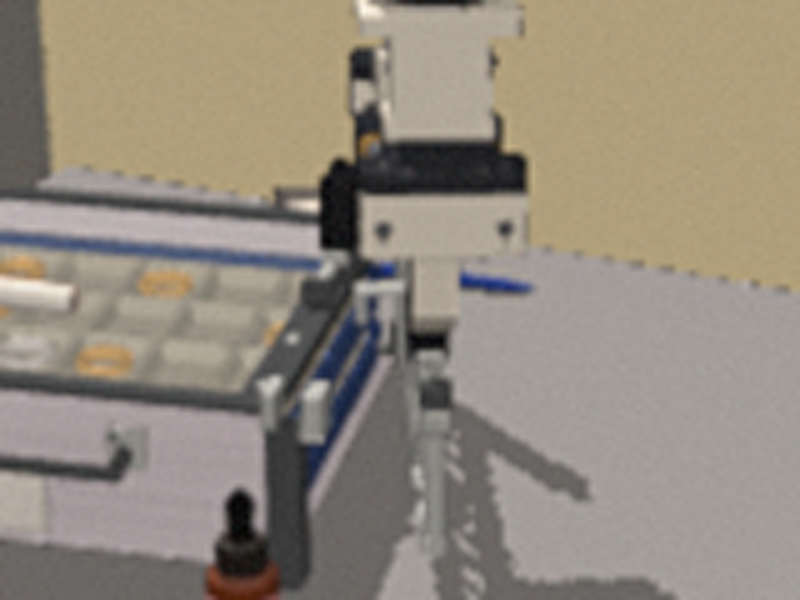

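Picture s12: the gate has left its post, with its free end at (430,540), held by the catch. I carry on through the detent.

```bash
python3 -m handwheel '[{"tx":-1.14,"ty":0.03,"tz":0,"wx":0,"wy":0,"wz":-3.5,"claw":0.2},{"tx":-2.27,"ty":0.14,"tz":0,"wx":0,"wy":0,"wz":-7,"claw":0.2},{"tx":-3.39,"ty":0.31,"tz":0,"wx":0,"wy":0,"wz":-10.5,"claw":0.2},{"tx":-4.5,"ty":0.55,"tz":0,"wx":0,"wy":0,"wz":-14,"claw":0.2},{"tx":-5.59,"ty":0.86,"tz":0,"wx":0,"wy":0,"wz":-17.5,"claw":0.2},{"tx":-6.67,"ty":1.24,"tz":0,"wx":0,"wy":0,"wz":-21,"claw":0.2},{"tx":-7.71,"ty":1.67,"tz":0,"wx":0,"wy":0,"wz":-24.5,"claw":0.2},{"tx":-8.73,"ty":2.18,"tz":0,"wx":0,"wy":0,"wz":-28,"claw":0.2},{"tx":-9.72,"ty":2.74,"tz":0,"wx":0,"wy":0,"wz":-31.5,"claw":0.2},{"tx":-10.67,"ty":3.36,"tz":0,"wx":0,"wy":0,"wz":-35,"claw":0.2},{"tx":-11.58,"ty":4.04,"tz":0,"wx":0,"wy":0,"wz":-38.5,"claw":0.2},{"tx":-12.45,"ty":4.78,"tz":0,"wx":0,"wy":0,"wz":-42,"claw":0.2}]'
cat > g4.py <<'E'
from h import *
s=sensors.observe();H=np.array([.728,-.0744]);d=s["position"][:2]-H
y=-R.from_rotvec(s["ee_rot"]).as_matrix()[:2,1]
print(s["joints"].round(3),"r",np.hypot(*d),"gate angle",np.degrees(np.arctan2(d[1],d[0]))%360-132.6,"tool",np.degrees(np.arctan2(y[1],y[0]))%360-132.6,s["force"].round(1),s["ft_torque"].round(2))
E
python3 g4.py
```

```text
clock: 24.07
position: [0.5438, -0.1076, 0.134]
ee_rot: [2.023, 2.401, 0.004]
force: [5.8, 4.4, 4.1]
width: 0.363
[-0.32   0.478  0.585  1.91  -0.346  0.851  0.614] r 0.18715484278438724 gate angle 57.603626477640745 tool 57.15425110687195 [5.8 4.4 4.1] [0.79 0.09 0.03]
```

```bash
python3 -m handwheel '[{"tx":-1.14,"ty":0.03,"tz":0,"wx":0,"wy":0,"wz":-3.5,"claw":0.2},{"tx":-2.27,"ty":0.14,"tz":0,"wx":0,"wy":0,"wz":-7,"claw":0.2},{"tx":-3.39,"ty":0.31,"tz":0,"wx":0,"wy":0,"wz":-10.5,"claw":0.2},{"tx":-4.5,"ty":0.55,"tz":0,"wx":0,"wy":0,"wz":-14,"claw":0.2},{"tx":-5.59,"ty":0.86,"tz":0,"wx":0,"wy":0,"wz":-17.5,"claw":0.2},{"tx":-6.67,"ty":1.24,"tz":0,"wx":0,"wy":0,"wz":-21,"claw":0.2},{"tx":-7.71,"ty":1.67,"tz":0,"wx":0,"wy":0,"wz":-24.5,"claw":0.2},{"tx":-8.73,"ty":2.18,"tz":0,"wx":0,"wy":0,"wz":-28,"claw":0.2},{"tx":-9.72,"ty":2.74,"tz":0,"wx":0,"wy":0,"wz":-31.5,"claw":0.2},{"tx":-10.67,"ty":3.36,"tz":0,"wx":0,"wy":0,"wz":-35,"claw":0.2},{"tx":-11.58,"ty":4.04,"tz":0,"wx":0,"wy":0,"wz":-38.5,"claw":0.2},{"tx":-11.58,"ty":4.04,"tz":0,"wx":0,"wy":0,"wz":-38.5,"claw":0.2}]'
python3 g4.py
python3 - <<'E'
from h import *
for n in("scene","top"):
    im,D=vision.get_image(n);cv2.imwrite(f"pics/{n}13.png",cv2.resize(im,(800,600)))
E
```

```text
clock: 25.07
position: [0.6045, -0.2149, 0.134]
ee_rot: [1.116, 2.933, 0.003]
force: [1.5, 7.8, 10.2]
width: 0.364
[ 0.004  0.576  0.388  1.677 -0.262  0.936  1.334] r 0.1871073430831262 gate angle 96.0796194617102 tool 95.72193943168529 [ 1.5  7.8 10.2] [0.93 0.43 0.17]
```

View pics/scene13.png

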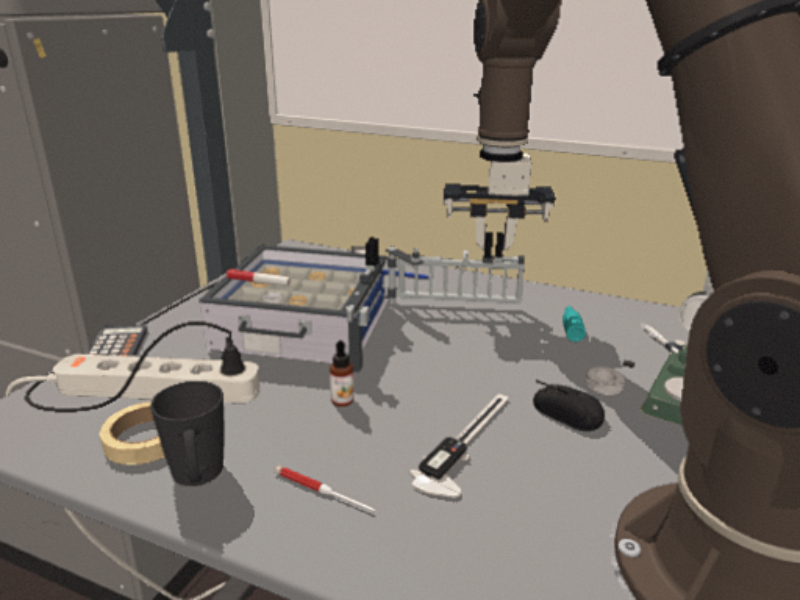

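View pics/top13.png

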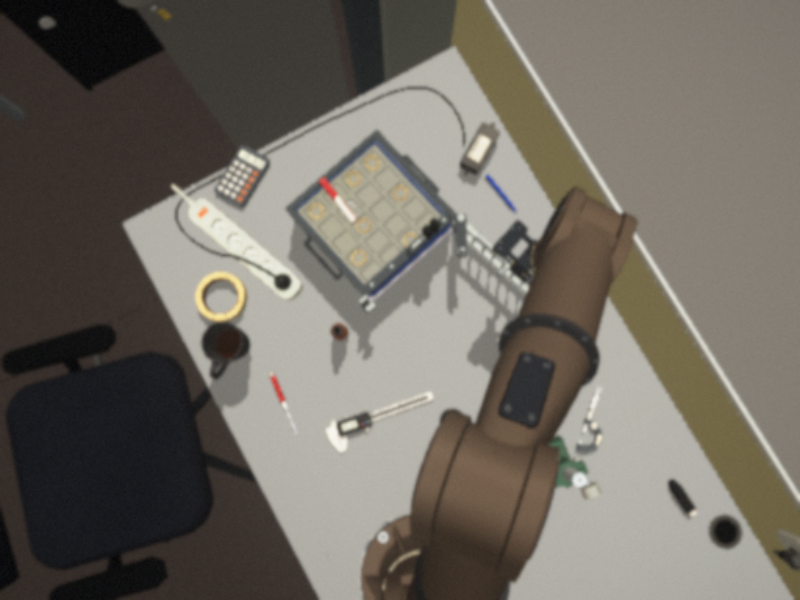

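Both pictures show the gate square to the tote's front (scene (390–523, 275)), held by the catch. The bottle stands at (342,380), and the marker, screwdriver and turquoise bottle are where they were. I let it settle briefly, then hand in.

```bash
python3 -m handwheel '[{"tx":-0.3,"ty":0,"tz":0,"wx":0,"wy":0,"wz":-1,"claw":0.2},{"tx":-0.3,"ty":0,"tz":0,"wx":0,"wy":0,"wz":-1,"claw":0.2},{"tx":-0.3,"ty":0,"tz":0,"wx":0,"wy":0,"wz":-1,"claw":0.2},{"tx":-0.3,"ty":0,"tz":0,"wx":0,"wy":0,"wz":-1,"claw":0.2},{"tx":-0.3,"ty":0,"tz":0,"wx":0,"wy":0,"wz":-1,"claw":0.2},{"tx":-0.3,"ty":0,"tz":0,"wx":0,"wy":0,"wz":-1,"claw":0.2}]'; python3 g4.py; python3 -c "
from h import *
print(arm.sign_off())"
```

```text
clock: 25.67
position: [0.6055, -0.2158, 0.134]
ee_rot: [1.096, 2.941, 0.003]
force: [3.1, 7.5, 5.4]
width: 0.361
[ 0.008  0.578  0.384  1.672 -0.259  0.939  1.346] r 0.18709222172443035 gate angle 96.4919884921427 tool 96.5143354534531 [3.1 7.5 5.4] [ 0.56  0.28 -0.22]
the job is handed in; nothing more can be done
None
```

The gate stands open and held by its catch, and I handed the job in at 25.7 s; no verdict is reported.

- **Bottle:** I stood the brown dropper bottle upright left of the gate's swing, at about (0.50, 0.18) m, and let go of it. It still stood there in the last pictures.
- **Keep bolt:** I squeezed its catch to about 33 mm over both grips. The tab stayed back against its post after release, judged by picture only.
- **Gate:** I squeezed its catch to 33 mm and swung the gate through the detent without touching the bottle. I am holding it with a 35 N grip at about 96.5° (1.68 rad). The wrist force reads about 10 N.
- **Other things:** The marker, the screwdriver and the turquoise look-alike show no visible movement in the pictures.

Four things disagreed or went astray:
- The camera estimate of the keep catch was about 2 mm off along y; I carried that correction over to the gate catch.
- Both catches were gripped about 2 mm higher than planned.
- The bottle touched the desk 4 mm lower than computed, because it had been gripped nearer its foot; it was set down with a light 10 N push.
- My first turn with the bottle ran towards the last joint's limit, so I turned it back the other way.

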